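# Fetch the reagent pack from behind the bottles

## Task

First move the two bottles that stand in front of the purple-topped reagent pack from the white rack to the blue side tray, both standing there; then set the pack down in the slot with the purple floor in the analyser's light grey carrier. Finally put the bottles back on the rack, each centred on the ring of the pad of its own cap colour. Keep the bottles and the pack upright all the time and do not disturb the black tube rack or the barcode scanner.

Things in the scene. Friction and masses are not known exactly. Their poses are not given: they have to be found in the camera images.
- bottle_blue: loose round white bottle, 44 mm diameter and straight up to 100 mm height, 125 mm tall in all, with a cap (38 mm diameter) and a band low on its body, both blue; about 0.18 kg. Origin: centre of its underside, z up. At the start it stands on the rack, in front of the pack, on one of the two rings, not always that of its own colour
- bottle_orange: loose round white bottle, 44 mm diameter and straight up to 100 mm height, 125 mm tall in all, with a cap (38 mm diameter) and a band low on its body, both orange; about 0.18 kg. Origin: centre of its underside, z up. At the start it stands on the rack, in front of the pack, on one of the two rings, not always that of its own colour
- pack: loose reagent pack: flat upright box with a purple top and a pale body, 31 mm thick along its own x, 93 mm long along its y, 50 mm tall, about 0.14 kg. Origin: centre of its underside, z up. At the start it stands on the rack behind the two bottles (45 mm in the rack's x), midway between them, its length roughly along the rack's y, 7 mm clear of them
- rack: fixed low white platform, 10 mm high, 200 mm along its y, from 100 mm in front of its origin (-x, towards the robot) to 86 mm behind it (+x), with a grey lip along the +x edge that stands 18 mm above the table. Origin: on the table, x towards the back. The rings of the two pads lie at about x = -25 mm, y = +40 and -40 mm in this frame
- pad_blue: flat blue pad on top of the rack, 96 x 60 mm, no step. Origin, at the rack's top: centre of its thin white ring (48 mm outer diameter), where the blue-capped bottle belongs; the pad reaches from 69 mm in front (-x) to 27 mm behind it. At the start a bottle of either colour stands on the ring, only the pad's front shows. The rings lie 80 mm apart in y; which is left varies
- pad_orange: flat orange pad on top of the rack, 96 x 60 mm, no step. Origin, at the rack's top: centre of its thin white ring (48 mm outer diameter), where the orange-capped bottle belongs; the pad reaches from 69 mm in front (-x) to 27 mm behind it. At the start a bottle of either colour stands on the ring, only the pad's front shows. The rings lie 80 mm apart in y; which is left varies
- tray: fixed open blue tray with a flat floor, 220 mm along its x, 130 mm along its y, walls 4 mm thick and 14 mm high, floor 4 mm above the table. Empty at the start. Origin: centre of its underside. It is the side area, room for both bottles about 100 mm apart along its x. It stands to the left or the right of the rack, the carrier on the other side
- carrier: fixed light grey carrier of the analyser with one slot with a purple floor in its middle and an angled wing at each long side (12 mm high). Origin: on the table under the slot's centre. Slot 44 mm wide along its x, 106 mm long along its y; floor 6 mm, long side walls 14 mm, end walls 26 mm above the table. A pack stands in it upright, length along the slot, either way round
- tube_rack: bystander: loose black rack with red-capped sample tubes, 100 x 130 mm, 94 mm tall, origin at the centre of its underside; leave alone
- scanner: bystander: loose grey hand-held barcode scanner lying on the bench, head 85 x 115 mm, 60 mm tall, with a handle; origin under the head's centre; leave alone
Not all that is in view belongs to the job. What is shaped like the bottle_blue but red or yellow is not meant.

How it is judged:
By the outcome, as a careful person would: the job done as asked, in the order asked, and still so for the second after the job is handed in, with the robot touching nothing.
It also fails if it takes over 125 s, if anything falls off the work surface, if the arm or the gripper's body presses on something with over 40 N, if the wrist force passes 120 N, or if a joint passes its speed limit or range.

## Robot

A 6-joint arm with a two-finger parallel gripper is mounted at the origin on the work surface. World frame = base frame: x ahead of the robot, y to its left, z up, the work surface at z = 0. Lengths are in mm, angles in rad, forces in N, time in s.
With the tool pointing down it reaches from about 350 to 925 mm from the base axis. Payload 6.4 kg.
Tool frame: the origin (TCP) lies at the very end of the fingers, on their centre line; the grasp point (between the pads) lies 19 mm behind it; z points along the fingers, y is the line along which they close (so a half turn about z gives the same grasp; the last joint's range is limited). The gripper opens to 85 mm and grips with 20 to 120 N. Pads are 22 mm wide; open, the fingers measure 114 mm over their backs; the gripper's body (76 mm by 85 mm) begins 54 mm behind the grasp point. The pads swing forward as they close: fully open they stand 13 mm farther back than shut.
Start: joints at [1.175, 0.245, 1.558, -0, 1.339, -0.174], TCP at [142.987, 634.089, 231.29] pointing down, gripper open.
Joint ranges: [-3.13, 3.13], [-1.02, 2.26], [0.13, 2.54], [-0.95, 4.09], [0.21, 2.88], [-2.74, 2.74]. Speed limits (rad/s): [2.57, 2.57, 3.14, 3.14, 3.14, 3.14].

## Interface

Orientations are given as a rotation vector (axis times angle).
In Python, from plant import env gives the robot as it stands. The module is installed in compiled form; this text tells all that it offers.
- The arm moves only by the tool carry_out, never from a script. Its argument "series" is a list of rows, each an object of numbers: "tx", "ty", "tz": the shift along the tool's x, y, z in mm; "wx", "wy", "wz": the turn, a rotation vector about the tool's x, y, z in rad; "grip": the gripper command: -1 is shut, 1 is fully open, values between are in proportion. In form: [{"tx": .., "ty": .., "tz": .., "wx": .., "wy": .., "wz": .., "grip": ..}, ...]. A call has 1 to 12 rows; each row shifts and turns the commanded pose from where the row before left it, along the tool's axes as they then stand; what a row does not reach is not made up. A row lasts 1/12 s, in which the tool goes at most 41.7 mm and 7.16 degrees, less where a joint would pass 70% of its speed; a pose out of reach is approached as far as the arm can. A call with a gripper value outside its range is refused whole. The fingers move at their own pace and stop on an object; "grip_force" is the grip in N (left out, the last holds). Time passes only in rows, so rows that do not move let the fingers close. It gives the time, the measured TCP pose, the force, the opening and the grip force at its end, in the units of the state.
- env.get_obs(): the state, without advancing time (a new reading comes with each control period).
- env.camera(name): name is "scene" or "top"; returns (picture, depth): 384x512x3 uint8, blue, green, red; 384x512 float32, mm along the optical axis (not along the pixel's ray), 0 where there is no reading.
- env.camera_info(name): a dict with "fx", "fy", "cx", "cy" (pixels), "extrinsics" (4x4, takes a point from camera to world coordinates). Camera axes: x right, y up, looking along -z (the intrinsics and any distortion apply to the point x, -y, -z); pixel columns grow to the right and rows downward; lengths in mm; the calibration is good to about 2 mm. A picture is of the moment at which its call begins. camera_info takes no time and is no camera call.
- env.close_job(): hands the job in; it is judged then, once.
The state is a dict: "time": time; "joint_pos": joint angles; "joint_velocities": joint speeds; "effort": joint torques, N m; "tool_pos": TCP position; "tool_rot": TCP orientation; "contact_force": force on the tool from outside, world axes, zero at the start; "ft_torque": the same for the moment, N m; "opening": opening from 0.0 (shut) to 1.0 (fully open); "grasp_force": force on a finger pad.
Only numpy, scipy, OpenCV 4.12 (cv2) and the standard library are available. Lean on these libraries where they do the work, as an engineer would, in place of code of your own. Each camera call takes 0.05 s, during which the arm holds its last target. There are 200 camera calls.

## Working session

There is one attempt and no reset: what is moved stays moved. The work goes in short steps, Python scripts to look and compute and a tool call to move; the robot and the scene stay as the last step left them, time stands still between calls to the robot, and variables do not carry over. Pictures are saved under pics/ and viewed, at most 14 in all, crops included, and the job is handed in when it is done.

Besides the shell and the picture viewer there is one more tool, called after "Emit:" as name(argument=value, ...), one argument or row to a line, values as JSON. carry_out: Moves the arm, as the interface text tells. Its arguments: {"type":"object","properties":{"series":{"type":"array","items":{"type":"object","properties":{"tx":{"type":"number"},"ty":{"type":"number"},"tz":{"type":"number"},"wx":{"type":"number"},"wy":{"type":"number"},"wz":{"type":"number"},"grip":{"type":"number"}}}},"grip_force":{"type":"number"}},"required":["series"]}

```bash
mkdir -p pics
cat > h.py <<'E'
import numpy as np, cv2
from scipy.spatial.transform import Rotation as R
from plant import env
def ray(name,u,v):
    i=env.camera_info(name);E=np.array(i["extrinsics"])
    d=np.array([(u-i["cx"])/i["fx"],-(v-i["cy"])/i["fy"],-1.0])
    return E[:3,3],E[:3,:3]@d
def onz(name,u,v,z):
    o,d=ray(name,u,v); return o+d*(z-o[2])/d[2]
def cloud(name,depth):
    i=env.camera_info(name);E=np.array(i["extrinsics"])
    v,u=np.mgrid[:depth.shape[0],:depth.shape[1]]
    P=np.stack([(u-i["cx"])/i["fx"]*depth,-(v-i["cy"])/i["fy"]*depth,-depth],-1)
    return P@E[:3,:3].T+E[:3,3]
E
python3 - <<'E'
from h import *
for n in("scene","top"):
    p,d=env.camera(n); cv2.imwrite(f"pics/{n}0.png",p); np.savez(f"{n}0.npz",p=p,d=d)
    i=env.camera_info(n); print(n,{k:np.round(v,3).tolist() for k,v in i.items()} )
o=env.get_obs(); print(o)
E
```

```text
scene {'fx': 348.603, 'fy': 348.603, 'cx': 261.038, 'cy': 190.052, 'extrinsics': [[0.19, -0.831, 0.523, 998.962], [0.982, 0.163, -0.098, -94.986], [-0.004, 0.532, 0.847, 767.834], [0.0, 0.0, 0.0, 1.0]]}
top {'fx': 432.714, 'fy': 432.714, 'cx': 256.955, 'cy': 193.209, 'extrinsics': [[-0.002, 0.993, -0.12, 440.212], [-1.0, -0.004, -0.014, 5.462], [-0.014, 0.12, 0.993, 966.268], [0.0, 0.0, 0.0, 1.0]]}
{'time': 0.1, 'joint_pos': array([ 1.17491312e+00,  2.45758225e-01,  1.55888255e+00, -5.89149617e-06,
        1.33865108e+00, -1.74106462e-01]), 'joint_velocities': array([ 1.72533318e-03, -3.02421817e-03, -5.67018060e-03, -1.38437134e-04,
        1.14004474e-03,  8.67559515e-06]), 'effort': array([ 7.23772700e-04, -4.30675507e+01, -3.27129436e+01, -1.04730768e-04,
        2.94129997e-03,  3.39630851e-06]), 'tool_pos': array([142.78610201, 633.62635197, 230.28668732]), 'tool_rot': array([-3.47598108e-01, -3.12182743e+00,  2.56357459e-03]), 'contact_force': array([-0.01237882,  0.63860826, -0.80771305]), 'ft_torque': array([ 0.02601073, -0.01658886,  0.05136399]), 'grasp_force': 0.0, 'opening': 0.9991505271867904}
```

View pics/scene0.png

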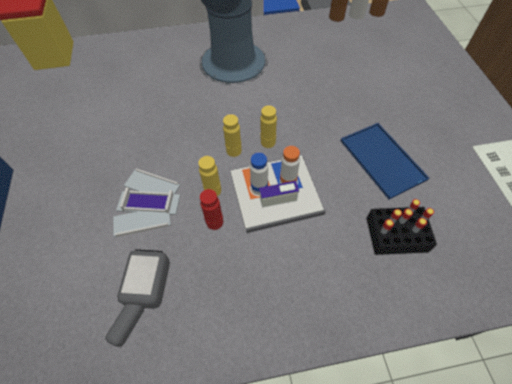

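View pics/top0.png

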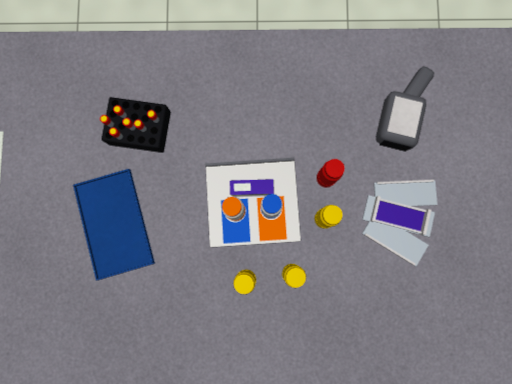

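Scene and top show the same layout. In the top view, the orange-capped bottle (232,206) stands on the blue pad and the blue-capped bottle (272,206) on the orange pad. The pack is at (251,187), the tray at (113,225) and the carrier slot at (401,216).

What could be mistaken: yellow bottles (244,283), (295,276), (331,215) and the red one (333,172) for the bottles; the purple carrier floor (401,216) for the pack.

```bash
cat > m.py <<'E'
from h import *
def mask(p,c):
    h=cv2.cvtColor(p,cv2.COLOR_BGR2HSV); lo,hi={"blue":((100,150,60),(122,255,255)),"orange":((5,180,150),(16,255,255)),"purple":((123,100,60),(145,255,255)),"yellow":((22,180,120),(35,255,255)),"red":((0,180,120),(4,255,255)),"white":((0,0,190),(179,40,255)),"grey":((85,10,130),(115,60,220))}[c]
    return cv2.inRange(h,lo,hi)
def comps(m,amin=60):
    cs,_=cv2.findContours(m,cv2.RETR_EXTERNAL,cv2.CHAIN_APPROX_NONE); return [c for c in cs if cv2.contourArea(c)>amin]
E
python3 - <<'E'
from m import *
a=np.load("top0.npz"); p,d=a["p"],a["d"]; C=cloud("top",d)
for c in("blue","orange","purple","yellow","red","white"):
    for k in comps(mask(p,c)):
        m=np.zeros(d.shape,np.uint8); cv2.drawContours(m,[k],-1,255,-1); m=cv2.erode(m,np.ones((3,3)))>0
        z=np.median(C[m&(d>0)][:,2])
        q=np.array([onz("top",u,v,z)[:2] for u,v in k[:,0]],np.float32)
        r=cv2.minAreaRect(q); (cx,cy),rad=cv2.minEnclosingCircle(q)
        print(c,k.reshape(-1,2).mean(0).round(),"z",z.round(1),"rect",np.round(r[0],1),np.round(r[1],1),round(r[2],1),"circ",round(cx,1),round(cy,1),round(rad,1))
cv2.imwrite("pics/crop.png",cv2.resize(p[140:300,190:450],None,fx=3,fy=3,interpolation=cv2.INTER_CUBIC))
E
```

```text
blue [237. 223.] z 11.4 rect [495.1  66.8] [93.2 57.2] 3.8 circ 495.2 67.2 53.2
blue [271. 203.] z 135.4 rect [522.4 -11. ] [32.8 36.8] 89.8 circ 521.9 -10.3 18.9
blue [113. 224.] z 4.9 rect [490.2 340.5] [220.4 131.7] 16.2 circ 490.0 341.2 126.3
orange [271. 218.] z 11.3 rect [500.2 -12.9] [92.8 57.1] 3.7 circ 500.5 -13.1 53.2
orange [232. 206.] z 135.7 rect [515.9  67.1] [34.8 34.8] 89.8 circ 515.2 66.3 18.3
purple [400. 215.] z 6.9 rect [ 505.6 -296.7] [100.7  42.4] 75.1 circ 506.3 -297.2 53.5
purple [251. 187.] z 60.7 rect [563.4  29.7] [30.7 91.1] 1.5 circ 563.2 29.8 47.0
yellow [245. 280.] z 125.7 rect [371.9  41.3] [40.3 42.8] 45.7 circ 371.9 42.2 22.9
yellow [293. 275.] z 125.2 rect [383.2 -52.1] [45.8 39.9] 63.5 circ 383.8 -52.2 23.5
yellow [325. 217.] z 125.3 rect [ 496.1 -121.4] [39.6 53.3] 26.3 circ 496.9 -121.1 26.7
red [333. 169.] z 125.1 rect [ 588.6 -131.7] [39.3 43. ] 62.5 circ 588.2 -132.6 22.0
white [395. 240.] z 6.6 rect [ 454.5 -284.7] [130.5  53. ] 57.8 circ 453.7 -284.0 68.9
white [428. 222.] z 7.0 rect [ 490.3 -358.9] [11.5 54.5] 76.0 circ 490.8 -356.9 27.3
wh
[... 493 characters left out ...]
irc 1367.2 1002.1 61.8
white [220.  25.] z -750.1 rect [1357.   185.4] [298.6  22.2] 89.5 circ 1364.7 185.3 149.3
white [122.  26.] z -749.8 rect [1358.6  596.4] [364.8  26.7] 89.5 circ 1356.4 596.4 182.7
white [383.  24.] z -750.3 rect [1354.9 -498.6] [149.9  22.1] 89.4 circ 1363.8 -498.7 75.0
white [302.  25.] z -750.3 rect [1356.  -162.6] [364.   26.6] 89.5 circ 1356.0 -162.7 182.4Traceback (most recent call last):
  File "<stdin>", line 7, in <module>
  File "h.py", line 9, in onz
    o,d=ray(name,u,v); return o+d*(z-o[2])/d[2]
        ~~~^^^^^^^^^^
  File "h.py", line 5, in ray
    i=env.camera_info(name);E=np.array(i["extrinsics"])
ValueError: time passes only in moves, steps and waits
```

```bash
sed -i 's/^def ray/import functools\ninfo=functools.lru_cache(env.camera_info)\ndef ray/; s/i=env.camera_info(name)/i=info(name)/' h.py
cat >> h.py <<'E'
def go(x,y,z,yaw=None):
    """tool shifts to reach TCP world x,y,z, after a wz turn to bring the tool's y to yaw (deg, mod 180)"""
    o=env.get_obs(); r=R.from_rotvec(o["tool_rot"]); M=r.as_matrix(); a=np.degrees(np.arctan2(M[1,1],M[0,1]))
    w=0 if yaw is None else -np.radians((yaw-a+90)%180-90)
    t=(r*R.from_rotvec([0,0,w])).inv().apply(np.array([x,y,z])-o["tool_pos"])
    print("t",round(o["time"],1),"pos",o["tool_pos"].round(1),"yaw",a.round(1),"tilt",np.round(M[:,2],3),"-> wz",round(w,3),"t",t.round(1),"open",round(o["opening"],2),"F",o["contact_force"].round(1))
E
python3 - <<'E'
from m import *
a=np.load("top0.npz"); p=a["p"]
cv2.imwrite("pics/crop.png",cv2.resize(p[140:300,190:450],None,fx=3,fy=3,interpolation=cv2.INTER_CUBIC))
go(522.5,-10.5,230,3.7)
s=np.load("scene0.npz");C=cloud("top",a["d"]);
# carrier: end walls by height
m=(C[...,2]>19)&(C[...,2]<32)&(abs(C[...,0]-505)<90)&(abs(C[...,1]+293)<110)&(a["d"]>0)
P=C[m];print(len(P))
for sgn in(1,-1):
    Q=P[(P[:,1]+293)*sgn>0]
    if len(Q): print(Q.mean(0).round(1),cv2.minAreaRect(Q[:,:2].astype(np.float32)))
C=cloud("scene",s["d"]);m=(C[...,2]>19)&(C[...,2]<32)&(abs(C[...,0]-505)<90)&(abs(C[...,1]+293)<110)&(s["d"]>0)
P=C[m];print(len(P))
for sgn in(1,-1):
    Q=P[(P[:,1]+293)*sgn>0]
    if len(Q): print(Q.mean(0).round(1),cv2.minAreaRect(Q[:,:2].astype(np.float32)))
i=[c for c in comps(mask(s["p"],"purple"))]
for k in i:
    q=np.array([onz("scene",u,v,6)[:2] for u,v in k[:,0]],np.float32);print(cv2.minAreaRect(q))
E
```

```text
t 0.1 pos [142.8 633.6 230.3] yaw 77.3 tilt [-0.001 -0.002 -1.   ] -> wz 1.284 t [-667.3  337.4    1.1] open 1.0 F [-0.   0.6 -0.8]
199
[ 519.1 -238.1   25.5] ((519.4310302734375, -238.72308349609375), (6.908409118652344, 55.83831024169922), 75.82352447509766)
[ 490.2 -345.8   25.5] ((492.6942138671875, -346.0191955566406), (56.12907791137695, 27.108945846557617), 8.441316604614258)
141
[ 524.9 -238.9   24.6] ((523.5018920898438, -238.94459533691406), (6.596104621887207, 55.80228805541992), 74.68050384521484)
[ 496.6 -347.    24. ] ((495.86962890625, -346.8792724609375), (7.711717128753662, 55.926368713378906), 74.44711303710938)
((504.35321044921875, -297.62762451171875), (95.6998062133789, 36.46285629272461), 75.24242401123047)
((534.1708374023438, 37.9346923828125), (32.17726516723633, 98.2720718383789), 1.7931963205337524)
```

View pics/crop.png

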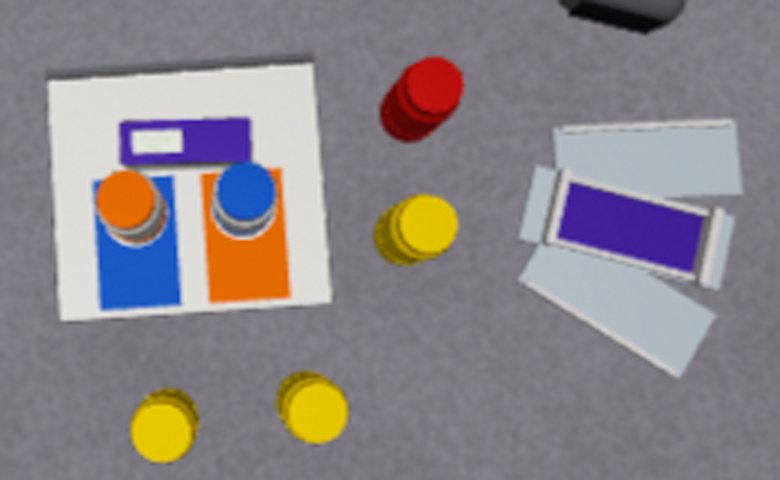

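Emit:
carry_out(
  series=[
    {"wz": 0.117},
    {"wz": 0.117},
    {"wz": 0.117},
    {"wz": 0.117},
    {"wz": 0.117},
    {"wz": 0.117},
    {"wz": 0.117},
    {"wz": 0.117},
    {"wz": 0.117},
    {"wz": 0.117},
    {"wz": 0.115},
    {"grip": 1},
  ],
  grip_force=40,
)

```text
$.series[0]: bad value
```

The crop confirms the choice: orange cap at crop (127,200), blue cap at (246,190), pack at (186,142), carrier slot at (630,228). The move was refused, probably because rows need every key.

Emit:
carry_out(
  series=[
    {"tx": 0, "ty": 0, "tz": 0, "wx": 0, "wy": 0, "wz": 0.117, "grip": 1},
    {"tx": 0, "ty": 0, "tz": 0, "wx": 0, "wy": 0, "wz": 0.117, "grip": 1},
    {"tx": 0, "ty": 0, "tz": 0, "wx": 0, "wy": 0, "wz": 0.117, "grip": 1},
    {"tx": 0, "ty": 0, "tz": 0, "wx": 0, "wy": 0, "wz": 0.117, "grip": 1},
    {"tx": 0, "ty": 0, "tz": 0, "wx": 0, "wy": 0, "wz": 0.117, "grip": 1},
    {"tx": 0, "ty": 0, "tz": 0, "wx": 0, "wy": 0, "wz": 0.117, "grip": 1},
    {"tx": 0, "ty": 0, "tz": 0, "wx": 0, "wy": 0, "wz": 0.117, "grip": 1},
    {"tx": 0, "ty": 0, "tz": 0, "wx": 0, "wy": 0, "wz": 0.117, "grip": 1},
    {"tx": 0, "ty": 0, "tz": 0, "wx": 0, "wy": 0, "wz": 0.117, "grip": 1},
    {"tx": 0, "ty": 0, "tz": 0, "wx": 0, "wy": 0, "wz": 0.117, "grip": 1},
    {"tx": 0, "ty": 0, "tz": 0, "wx": 0, "wy": 0, "wz": 0.114, "grip": 1},
    {"tx": 0, "ty": 0, "tz": 0, "wx": 0, "wy": 0, "wz": 0, "grip": 1},
  ],
  grip_force=40,
)

```text
time: 1.1
tool_pos: [142.8, 633.8, 230.7]
tool_rot: [2.15, 2.29, -0.002]
contact_force: [-0.5, 0.4, -0.3]
opening: 0.996
grasp_force: 0.0
```

Emit:
carry_out(
  series=[
    {"tx": -34.7, "ty": 19.7, "tz": 0, "wx": 0, "wy": 0, "wz": 0, "grip": 1},
    {"tx": -34.7, "ty": 19.7, "tz": 0, "wx": 0, "wy": 0, "wz": 0, "grip": 1},
    {"tx": -34.7, "ty": 19.7, "tz": 0, "wx": 0, "wy": 0, "wz": 0, "grip": 1},
    {"tx": -34.7, "ty": 19.7, "tz": 0, "wx": 0, "wy": 0, "wz": 0, "grip": 1},
    {"tx": -34.7, "ty": 19.7, "tz": 0, "wx": 0, "wy": 0, "wz": 0, "grip": 1},
    {"tx": -34.7, "ty": 19.7, "tz": 0, "wx": 0, "wy": 0, "wz": 0, "grip": 1},
    {"tx": -34.7, "ty": 19.7, "tz": 0, "wx": 0, "wy": 0, "wz": 0, "grip": 1},
    {"tx": -34.7, "ty": 19.7, "tz": 0, "wx": 0, "wy": 0, "wz": 0, "grip": 1},
    {"tx": -34.7, "ty": 19.7, "tz": 0, "wx": 0, "wy": 0, "wz": 0, "grip": 1},
    {"tx": -34.7, "ty": 19.7, "tz": 0, "wx": 0, "wy": 0, "wz": 0, "grip": 1},
    {"tx": -34.7, "ty": 19.7, "tz": 0, "wx": 0, "wy": 0, "wz": 0, "grip": 1},
    {"tx": -34.7, "ty": 19.7, "tz": 0, "wx": 0, "wy": 0, "wz": 0, "grip": 1},
  ],
)

```text
time: 2.1
tool_pos: [406.4, 232.1, 231.3]
tool_rot: [2.144, 2.296, 0.0]
contact_force: [0.1, -0.3, -0.1]
opening: 1.0
grasp_force: 0.0
```

Emit:
carry_out(
  series=[
    {"tx": -34.7, "ty": 19.7, "tz": 0, "wx": 0, "wy": 0, "wz": 0, "grip": 1},
    {"tx": -34.7, "ty": 19.7, "tz": 0, "wx": 0, "wy": 0, "wz": 0, "grip": 1},
    {"tx": -34.7, "ty": 19.7, "tz": 0, "wx": 0, "wy": 0, "wz": 0, "grip": 1},
    {"tx": -34.7, "ty": 19.7, "tz": 0, "wx": 0, "wy": 0, "wz": 0, "grip": 1},
    {"tx": -34.7, "ty": 19.7, "tz": 0, "wx": 0, "wy": 0, "wz": 0, "grip": 1},
    {"tx": 0, "ty": 0, "tz": 0, "wx": 0, "wy": 0, "wz": 0, "grip": 1},
    {"tx": 0, "ty": 0, "tz": 0, "wx": 0, "wy": 0, "wz": 0, "grip": 1},
  ],
)

```text
time: 2.68
tool_pos: [516.0, 65.5, 230.9]
tool_rot: [-2.149, -2.291, 0.001]
contact_force: [0.1, 0.5, -0.7]
opening: 0.999
grasp_force: 0.0
```

Run:
```python
from m import *
p,d=env.camera("scene"); cv2.imwrite("pics/s1.png",cv2.resize(p[80:260,130:330],None,fx=3,fy=3))
go(515.6,66.9,75,3.7)
```

```text
t 2.7 pos [515.3  66.8 230.8] yaw 3.8 tilt [-0.001  0.    -1.   ] -> wz 0.001 t [  0.    0.5 155.8] open 1.0 F [-0.   0.6  0.4]
```

View pics/s1.png

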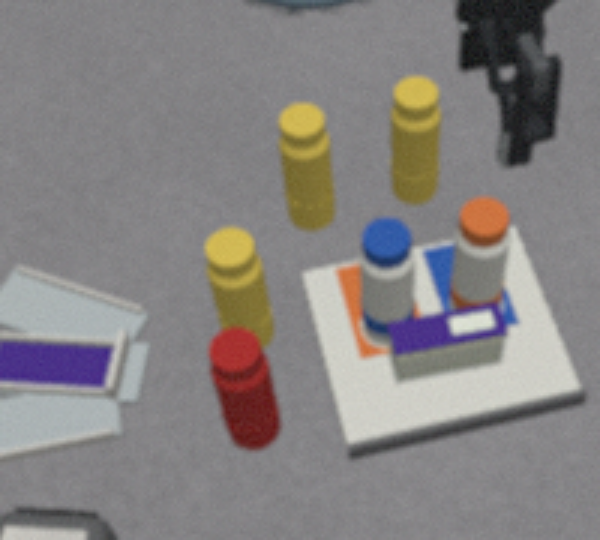

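The picture shows the open gripper above the rack, its finger tips at crop (515,150). The bottles (385,240) and (483,220) and the pack (447,330) are undisturbed. I go down on the orange one and close.

Emit:
carry_out(
  series=[
    {"tx": 0, "ty": 0, "tz": 40, "wx": 0, "wy": 0, "wz": 0, "grip": 1},
    {"tx": 0, "ty": 0, "tz": 40, "wx": 0, "wy": 0, "wz": 0, "grip": 1},
    {"tx": 0, "ty": 0, "tz": 40, "wx": 0, "wy": 0, "wz": 0, "grip": 1},
    {"tx": 0, "ty": 0, "tz": 25, "wx": 0, "wy": 0, "wz": 0, "grip": 1},
    {"tx": 0, "ty": 0, "tz": 11, "wx": 0, "wy": 0, "wz": 0, "grip": 1},
    {"tx": 0, "ty": 0, "tz": 0, "wx": 0, "wy": 0, "wz": 0, "grip": 0.3},
    {"tx": 0, "ty": 0, "tz": 0, "wx": 0, "wy": 0, "wz": 0, "grip": -1},
    {"tx": 0, "ty": 0, "tz": 0, "wx": 0, "wy": 0, "wz": 0, "grip": -1},
    {"tx": 0, "ty": 0, "tz": 0, "wx": 0, "wy": 0, "wz": 0, "grip": -1},
    {"tx": 0, "ty": 0, "tz": 0, "wx": 0, "wy": 0, "wz": 0, "grip": -1},
    {"tx": 0, "ty": 0, "tz": 0, "wx": 0, "wy": 0, "wz": 0, "grip": -1},
    {"tx": 0, "ty": 0, "tz": 0, "wx": 0, "wy": 0, "wz": 0, "grip": -1},
  ],
  grip_force=40,
)

```text
time: 3.73
tool_pos: [517.6, 67.2, 78.0]
tool_rot: [2.146, 2.29, 0.005]
contact_force: [-0.5, 0.8, 6.7]
opening: 0.504
grasp_force: 41.4
```

Run:
```python
from m import *
go(442.2,326.5,215,3.7)
print(env.get_obs()["grasp_force"])
```

```text
t 3.7 pos [517.6  67.2  78. ] yaw 3.7 tilt [ 0.005  0.    -1.   ] -> wz 0.0 t [ 263.6  -57.9 -137.4] open 0.5 F [-0.5  0.8  6.7]
41.359447294380516
```

Emit:
carry_out(
  series=[
    {"tx": 0, "ty": 0, "tz": -20, "wx": 0, "wy": 0, "wz": 0, "grip": -1},
    {"tx": 0, "ty": 0, "tz": -35, "wx": 0, "wy": 0, "wz": 0, "grip": -1},
    {"tx": 0, "ty": 0, "tz": -35, "wx": 0, "wy": 0, "wz": 0, "grip": -1},
    {"tx": 33, "ty": -7.2, "tz": 0, "wx": 0, "wy": 0, "wz": 0, "grip": -1},
    {"tx": 33, "ty": -7.2, "tz": 0, "wx": 0, "wy": 0, "wz": 0, "grip": -1},
    {"tx": 33, "ty": -7.2, "tz": 0, "wx": 0, "wy": 0, "wz": 0, "grip": -1},
    {"tx": 33, "ty": -7.2, "tz": 0, "wx": 0, "wy": 0, "wz": 0, "grip": -1},
    {"tx": 33, "ty": -7.2, "tz": 0, "wx": 0, "wy": 0, "wz": 0, "grip": -1},
    {"tx": 33, "ty": -7.2, "tz": 0, "wx": 0, "wy": 0, "wz": 0, "grip": -1},
    {"tx": 33, "ty": -7.2, "tz": 0, "wx": 0, "wy": 0, "wz": 0, "grip": -1},
    {"tx": 33, "ty": -7.2, "tz": 0, "wx": 0, "wy": 0, "wz": 0, "grip": -1},
    {"tx": 0, "ty": 0, "tz": 0, "wx": 0, "wy": 0, "wz": 0, "grip": -1},
  ],
)

```text
time: 4.73
tool_pos: [438.8, 331.2, 165.7]
tool_rot: [-2.141, -2.297, -0.002]
contact_force: [-0.6, -0.2, -2.2]
opening: 0.503
grasp_force: 41.8
```

Run:
```python
from m import *
p,d=env.camera("scene"); cv2.imwrite("pics/s2.png",cv2.resize(p[40:260,230:450],None,fx=2.5,fy=2.5))
go(442.2,326.5,70,3.7)
print(env.get_obs()["grasp_force"])
```

```text
t 4.8 pos [439.6 329.1 165.5] yaw 4.0 tilt [ 0.  0. -1.] -> wz 0.005 t [-2.8  2.4 95.5] open 0.5 F [ 0.3 -0.8 -1.7]
41.801846515154466
```

View pics/s2.png

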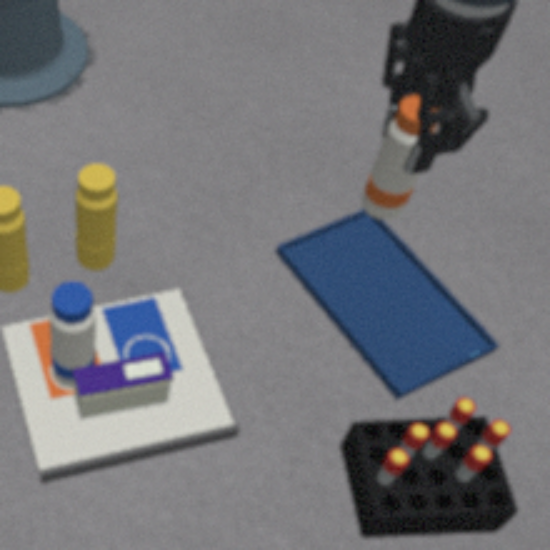

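The picture shows the orange bottle held upright over the tray's near end (crop (390,160)). The blue pad's ring is now bare at (148,350), and everything else is unmoved. I lower it and release.

Emit:
carry_out(
  series=[
    {"tx": -2.8, "ty": 2.4, "tz": 30, "wx": 0, "wy": 0, "wz": 0, "grip": -1},
    {"tx": 0, "ty": 0, "tz": 30, "wx": 0, "wy": 0, "wz": 0, "grip": -1},
    {"tx": 0, "ty": 0, "tz": 18, "wx": 0, "wy": 0, "wz": 0, "grip": -1},
    {"tx": 0, "ty": 0, "tz": 10, "wx": 0, "wy": 0, "wz": 0, "grip": -1},
    {"tx": 0, "ty": 0, "tz": 5, "wx": 0, "wy": 0, "wz": 0, "grip": -1},
    {"tx": 0, "ty": 0, "tz": 0, "wx": 0, "wy": 0, "wz": 0, "grip": -1},
    {"tx": 0, "ty": 0, "tz": 0, "wx": 0, "wy": 0, "wz": 0, "grip": -1},
  ],
)

```text
time: 5.37
tool_pos: [444.6, 324.3, 73.5]
tool_rot: [2.148, 2.291, 0.003]
contact_force: [-0.0, -0.8, -2.2]
opening: 0.5
grasp_force: 41.8
```

Run:
```python
from m import *
go(442.2,326.5,70,3.7)
```

```text
t 5.4 pos [444.6 324.3  73.5] yaw 3.7 tilt [ 0.002  0.001 -1.   ] -> wz -0.0 t [ 2.4 -2.2  3.5] open 0.5 F [-0.  -0.8 -2.2]
```

Emit:
carry_out(
  series=[
    {"tx": 0, "ty": 0, "tz": 1.2, "wx": 0, "wy": 0, "wz": 0, "grip": -1},
    {"tx": 0, "ty": 0, "tz": 0, "wx": 0, "wy": 0, "wz": 0, "grip": -1},
    {"tx": 0, "ty": 0, "tz": 0, "wx": 0, "wy": 0, "wz": 0, "grip": -1},
  ],
)

```text
time: 5.62
tool_pos: [444.4, 324.4, 72.0]
tool_rot: [2.147, 2.292, 0.003]
contact_force: [0.6, -0.1, -0.9]
opening: 0.507
grasp_force: 42.0
```

Emit:
carry_out(
  series=[
    {"tx": 0, "ty": 0, "tz": 1, "wx": 0, "wy": 0, "wz": 0, "grip": -1},
    {"tx": 0, "ty": 0, "tz": 0, "wx": 0, "wy": 0, "wz": 0, "grip": -1},
    {"tx": 0, "ty": 0, "tz": 0, "wx": 0, "wy": 0, "wz": 0, "grip": -1},
  ],
)

```text
time: 5.87
tool_pos: [444.5, 324.6, 72.0]
tool_rot: [2.147, 2.292, 0.003]
contact_force: [-1.4, -1.8, 7.0]
opening: 0.497
grasp_force: 42.8
```

Emit:
carry_out(
  series=[
    {"tx": 0, "ty": 0, "tz": 0, "wx": 0, "wy": 0, "wz": 0, "grip": 0.3},
    {"tx": 0, "ty": 0, "tz": 0, "wx": 0, "wy": 0, "wz": 0, "grip": 0.6},
    {"tx": 0, "ty": 0, "tz": 0, "wx": 0, "wy": 0, "wz": 0, "grip": 1},
    {"tx": 0, "ty": 0, "tz": 0, "wx": 0, "wy": 0, "wz": 0, "grip": 1},
    {"tx": 0, "ty": 0, "tz": 0, "wx": 0, "wy": 0, "wz": 0, "grip": 1},
    {"tx": 0, "ty": 0, "tz": -20, "wx": 0, "wy": 0, "wz": 0, "grip": 1},
    {"tx": 0, "ty": 0, "tz": -40, "wx": 0, "wy": 0, "wz": 0, "grip": 1},
    {"tx": 0, "ty": 0, "tz": -40, "wx": 0, "wy": 0, "wz": 0, "grip": 1},
    {"tx": 0, "ty": 0, "tz": -40, "wx": 0, "wy": 0, "wz": 0, "grip": 1},
  ],
)

```text
time: 6.62
tool_pos: [442.8, 324.0, 211.1]
tool_rot: [-2.148, -2.292, 0.002]
contact_force: [-0.3, 0.5, -0.1]
opening: 1.001
grasp_force: 0.0
```

Emit:
carry_out(
  series=[
    {"tx": -37.7, "ty": 6.4, "tz": 0, "wx": 0, "wy": 0, "wz": 0, "grip": 1},
    {"tx": -37.7, "ty": 6.4, "tz": 0, "wx": 0, "wy": 0, "wz": 0, "grip": 1},
    {"tx": -37.7, "ty": 6.4, "tz": 0, "wx": 0, "wy": 0, "wz": 0, "grip": 1},
    {"tx": -37.7, "ty": 6.4, "tz": 0, "wx": 0, "wy": 0, "wz": 0, "grip": 1},
    {"tx": -37.7, "ty": 6.4, "tz": 0, "wx": 0, "wy": 0, "wz": 0, "grip": 1},
    {"tx": -37.7, "ty": 6.4, "tz": 0, "wx": 0, "wy": 0, "wz": 0, "grip": 1},
    {"tx": -37.7, "ty": 6.4, "tz": 0, "wx": 0, "wy": 0, "wz": 0, "grip": 1},
    {"tx": -37.7, "ty": 6.4, "tz": 0, "wx": 0, "wy": 0, "wz": 0, "grip": 1},
    {"tx": -37.7, "ty": 6.4, "tz": 0, "wx": 0, "wy": 0, "wz": 0, "grip": 1},
    {"tx": 0, "ty": 0, "tz": 0, "wx": 0, "wy": 0, "wz": 0, "grip": 1},
    {"tx": 0, "ty": 0, "tz": 0, "wx": 0, "wy": 0, "wz": 0, "grip": 1},
  ],
)

```text
time: 7.53
tool_pos: [523.1, -12.3, 209.9]
tool_rot: [-2.152, -2.288, 0.0]
contact_force: [-0.6, 1.3, 1.3]
opening: 1.0
grasp_force: 0.0
```

Run:
```python
from m import *
go(524,-10.5,76,3.7)
```

```text
t 7.5 pos [523.1 -12.3 209.9] yaw 3.5 tilt [-0.  0. -1.] -> wz -0.003 t [  1.7   1.  133.9] open 1.0 F [-0.6  1.3  1.3]
```

Emit:
carry_out(
  series=[
    {"tx": 1.2, "ty": 1, "tz": 35, "wx": 0, "wy": 0, "wz": 0, "grip": 1},
    {"tx": 0, "ty": 0, "tz": 40, "wx": 0, "wy": 0, "wz": 0, "grip": 1},
    {"tx": 0, "ty": 0, "tz": 35, "wx": 0, "wy": 0, "wz": 0, "grip": 1},
    {"tx": 0, "ty": 0, "tz": 16, "wx": 0, "wy": 0, "wz": 0, "grip": 1},
    {"tx": 0, "ty": 0, "tz": 8, "wx": 0, "wy": 0, "wz": 0, "grip": 1},
    {"tx": 0, "ty": 0, "tz": 0, "wx": 0, "wy": 0, "wz": 0, "grip": 0.3},
    {"tx": 0, "ty": 0, "tz": 0, "wx": 0, "wy": 0, "wz": 0, "grip": -1},
    {"tx": 0, "ty": 0, "tz": 0, "wx": 0, "wy": 0, "wz": 0, "grip": -1},
    {"tx": 0, "ty": 0, "tz": 0, "wx": 0, "wy": 0, "wz": 0, "grip": -1},
    {"tx": 0, "ty": 0, "tz": 0, "wx": 0, "wy": 0, "wz": 0, "grip": -1},
    {"tx": 0, "ty": 0, "tz": 0, "wx": 0, "wy": 0, "wz": 0, "grip": -1},
    {"tx": 0, "ty": 0, "tz": 0, "wx": 0, "wy": 0, "wz": 0, "grip": -1},
  ],
)

```text
time: 8.53
tool_pos: [525.2, -9.6, 78.3]
tool_rot: [2.146, 2.291, 0.002]
contact_force: [-2.0, -0.3, 6.8]
opening: 0.503
grasp_force: 40.3
```

Run:
```python
from m import *
go(538,354.5,180,3.7)
print(env.get_obs()["grasp_force"])
```

```text
t 8.5 pos [525.2  -9.6  78.3] yaw 3.7 tilt [ 0.003 -0.001 -1.   ] -> wz 0.0 t [ 362.4   36.6 -101.9] open 0.5 F [-2.  -0.3  6.8]
40.31249212101102
```

Emit:
carry_out(
  series=[
    {"tx": 0, "ty": 0, "tz": -20, "wx": 0, "wy": 0, "wz": 0, "grip": -1},
    {"tx": 0, "ty": 0, "tz": -35, "wx": 0, "wy": 0, "wz": 0, "grip": -1},
    {"tx": 0, "ty": 0, "tz": -35, "wx": 0, "wy": 0, "wz": 0, "grip": -1},
    {"tx": 40, "ty": 4.1, "tz": 0, "wx": 0, "wy": 0, "wz": 0, "grip": -1},
    {"tx": 40, "ty": 4.1, "tz": 0, "wx": 0, "wy": 0, "wz": 0, "grip": -1},
    {"tx": 40, "ty": 4.1, "tz": 0, "wx": 0, "wy": 0, "wz": 0, "grip": -1},
    {"tx": 40, "ty": 4.1, "tz": 0, "wx": 0, "wy": 0, "wz": 0, "grip": -1},
    {"tx": 40, "ty": 4.1, "tz": 0, "wx": 0, "wy": 0, "wz": 0, "grip": -1},
    {"tx": 40, "ty": 4.1, "tz": 0, "wx": 0, "wy": 0, "wz": 0, "grip": -1},
    {"tx": 40, "ty": 4.1, "tz": 0, "wx": 0, "wy": 0, "wz": 0, "grip": -1},
    {"tx": 40, "ty": 4.1, "tz": 0, "wx": 0, "wy": 0, "wz": 0, "grip": -1},
    {"tx": 40, "ty": 4.1, "tz": 0, "wx": 0, "wy": 0, "wz": 0, "grip": -1},
  ],
)

```text
time: 9.53
tool_pos: [537.2, 354.5, 166.9]
tool_rot: [2.147, 2.292, 0.002]
contact_force: [1.1, -0.8, -1.5]
opening: 0.501
grasp_force: 41.3
```

Emit:
carry_out(
  series=[
    {"tx": 0, "ty": 0, "tz": 0, "wx": 0, "wy": 0, "wz": 0, "grip": -1},
    {"tx": 0, "ty": 0, "tz": 0, "wx": 0, "wy": 0, "wz": 0, "grip": -1},
    {"tx": 0, "ty": 0, "tz": 35, "wx": 0, "wy": 0, "wz": 0, "grip": -1},
    {"tx": 0, "ty": 0, "tz": 30, "wx": 0, "wy": 0, "wz": 0, "grip": -1},
    {"tx": 0, "ty": 0, "tz": 18, "wx": 0, "wy": 0, "wz": 0, "grip": -1},
    {"tx": 0, "ty": 0, "tz": 5, "wx": 0, "wy": 0, "wz": 0, "grip": -1},
    {"tx": 0, "ty": 0, "tz": 0, "wx": 0, "wy": 0, "wz": 0, "grip": -1},
    {"tx": 0, "ty": 0, "tz": 0, "wx": 0, "wy": 0, "wz": 0, "grip": -1},
  ],
)

```text
time: 10.2
tool_pos: [538.3, 351.9, 79.5]
tool_rot: [2.149, 2.291, 0.003]
contact_force: [0.2, -0.1, -0.8]
opening: 0.507
grasp_force: 41.3
```

Run:
```python
from m import *
go(538,354.5,72,3.7)
```

```text
t 10.2 pos [538.3 351.9  79.5] yaw 3.7 tilt [ 0.002  0.001 -1.   ] -> wz -0.001 t [ 2.6 -0.2  7.5] open 0.51 F [ 0.2 -0.1 -0.8]
```

Emit:
carry_out(
  series=[
    {"tx": 0, "ty": 0, "tz": 6, "wx": 0, "wy": 0, "wz": 0, "grip": -1},
    {"tx": 0, "ty": 0, "tz": 2, "wx": 0, "wy": 0, "wz": 0, "grip": -1},
    {"tx": 0, "ty": 0, "tz": 0, "wx": 0, "wy": 0, "wz": 0, "grip": -1},
    {"tx": 0, "ty": 0, "tz": 0, "wx": 0, "wy": 0, "wz": 0, "grip": 0.3},
    {"tx": 0, "ty": 0, "tz": 0, "wx": 0, "wy": 0, "wz": 0, "grip": 0.6},
    {"tx": 0, "ty": 0, "tz": 0, "wx": 0, "wy": 0, "wz": 0, "grip": 1},
    {"tx": 0, "ty": 0, "tz": 0, "wx": 0, "wy": 0, "wz": 0, "grip": 1},
    {"tx": 0, "ty": 0, "tz": -20, "wx": 0, "wy": 0, "wz": 0, "grip": 1},
    {"tx": 0, "ty": 0, "tz": -40, "wx": 0, "wy": 0, "wz": 0, "grip": 1},
    {"tx": 0, "ty": 0, "tz": -40, "wx": 0, "wy": 0, "wz": 0, "grip": 1},
    {"tx": 0, "ty": 0, "tz": -10, "wx": 0, "wy": 0, "wz": 0, "grip": 1},
  ],
)

```text
time: 11.12
tool_pos: [540.5, 353.8, 187.8]
tool_rot: [2.145, 2.289, 0.016]
contact_force: [1.0, 0.9, 0.8]
opening: 1.002
grasp_force: 0.0
```

Run:
```python
from m import *
p,d=env.camera("top"); cv2.imwrite("pics/t2.png",p[100:310,60:450]); C=cloud("top",d)
for c,z0 in(("blue",0),("orange",0),("purple",0)):
    for k in comps(mask(p,c)):
        m=np.zeros(d.shape,np.uint8); cv2.drawContours(m,[k],-1,255,-1); m=cv2.erode(m,np.ones((3,3)))>0
        z=np.median(C[m&(d>0)][:,2])
        q=np.array([onz("top",u,v,z)[:2] for u,v in k[:,0]],np.float32)
        r=cv2.minAreaRect(q)
        print(c,k.reshape(-1,2).mean(0).round(),"z",z.round(1),"rect",np.round(r[0],1),np.round(r[1],1),round(r[2],1))
go(566,31,150,2)
```

```text
blue [235. 211.] z 11.9 rect [517.1  68.5] [37.7 37.7] 0.1
blue [235. 219.] z 11.3 rect [495.4  66.8] [93.7 57.2] 3.8
blue [113. 229.] z 5.4 rect [490.2 340.3] [220.3 131.5] 16.2
orange [ 98. 244.] z 129.8 rect [443.6 324.1] [35.3 34.5] 89.9
orange [271. 208.] z 11.8 rect [521.3 -11.2] [37.6 37.7] 89.8
orange [271. 216.] z 11.3 rect [500.3 -12.9] [93.1 57.1] 3.8
purple [400. 215.] z 6.9 rect [ 505.6 -296.7] [100.7  42.4] 75.1
purple [251. 187.] z 60.7 rect [563.4  29.7] [30.7 91.1] 1.5
t 11.2 pos [540.7 353.9 187.8] yaw 3.7 tilt [ 0.011  0.005 -1.   ] -> wz 0.03 t [-323.7   13.6   36.5] open 1.0 F [1.  0.7 2.3]
```

View pics/t2.png

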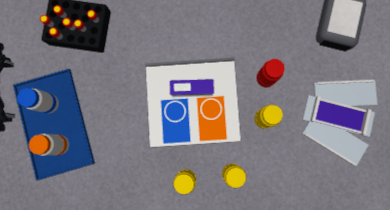

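The top view shows both bottles standing in the tray, with the blue cap at crop (29,98) and the orange at (39,145). The rings are bare at (175,111) and (211,109), and the pack is untouched at (191,87). Next, the pack.

Emit:
carry_out(
  series=[
    {"tx": 0, "ty": 0, "tz": 0, "wx": 0, "wy": 0, "wz": 0.03, "grip": 1},
    {"tx": -36, "ty": 1.5, "tz": 0, "wx": 0, "wy": 0, "wz": 0, "grip": 1},
    {"tx": -36, "ty": 1.5, "tz": 0, "wx": 0, "wy": 0, "wz": 0, "grip": 1},
    {"tx": -36, "ty": 1.5, "tz": 0, "wx": 0, "wy": 0, "wz": 0, "grip": 1},
    {"tx": -36, "ty": 1.5, "tz": 0, "wx": 0, "wy": 0, "wz": 0, "grip": 1},
    {"tx": -36, "ty": 1.5, "tz": 0, "wx": 0, "wy": 0, "wz": 0, "grip": 1},
    {"tx": -36, "ty": 1.5, "tz": 0, "wx": 0, "wy": 0, "wz": 0, "grip": 1},
    {"tx": -36, "ty": 1.5, "tz": 0, "wx": 0, "wy": 0, "wz": 0, "grip": 1},
    {"tx": -36, "ty": 1.5, "tz": 0, "wx": 0, "wy": 0, "wz": 0, "grip": 1},
    {"tx": -36, "ty": 1.5, "tz": 0, "wx": 0, "wy": 0, "wz": 0, "grip": 1},
    {"tx": 0, "ty": 0, "tz": 0, "wx": 0, "wy": 0, "wz": 0, "grip": 1},
    {"tx": 0, "ty": 0, "tz": 0, "wx": 0, "wy": 0, "wz": 0, "grip": 1},
  ],
)

```text
time: 12.17
tool_pos: [561.9, 27.6, 179.3]
tool_rot: [-2.185, -2.255, 0.001]
contact_force: [-1.1, 0.2, 0.3]
opening: 1.0
grasp_force: 0.0
```

Run:
```python
from m import *
go(565.5,30.5,28,2)
```

```text
t 12.2 pos [561.9  27.6 179.3] yaw 1.8 tilt [-0.001  0.    -1.   ] -> wz -0.003 t [  2.7   3.9 151.3] open 1.0 F [-1.1  0.2  0.3]
```

Emit:
carry_out(
  series=[
    {"tx": 2.7, "ty": 3.9, "tz": 35, "wx": 0, "wy": 0, "wz": 0, "grip": 1},
    {"tx": 0, "ty": 0, "tz": 40, "wx": 0, "wy": 0, "wz": 0, "grip": 1},
    {"tx": 0, "ty": 0, "tz": 35, "wx": 0, "wy": 0, "wz": 0, "grip": 1},
    {"tx": 0, "ty": 0, "tz": 20, "wx": 0, "wy": 0, "wz": 0, "grip": 1},
    {"tx": 0, "ty": 0, "tz": 12, "wx": 0, "wy": 0, "wz": 0, "grip": 1},
    {"tx": 0, "ty": 0, "tz": 7, "wx": 0, "wy": 0, "wz": 0, "grip": 0.5},
    {"tx": 0, "ty": 0, "tz": 0, "wx": 0, "wy": 0, "wz": 0, "grip": 0},
    {"tx": 0, "ty": 0, "tz": 0, "wx": 0, "wy": 0, "wz": 0, "grip": -1},
    {"tx": 0, "ty": 0, "tz": 0, "wx": 0, "wy": 0, "wz": 0, "grip": -1},
    {"tx": 0, "ty": 0, "tz": 0, "wx": 0, "wy": 0, "wz": 0, "grip": -1},
    {"tx": 0, "ty": 0, "tz": 0, "wx": 0, "wy": 0, "wz": 0, "grip": -1},
    {"tx": 0, "ty": 0, "tz": 0, "wx": 0, "wy": 0, "wz": 0, "grip": -1},
  ],
)

```text
time: 13.17
tool_pos: [567.3, 31.8, 33.0]
tool_rot: [2.181, 2.258, 0.003]
contact_force: [-1.5, 2.0, 6.3]
opening: 0.352
grasp_force: 39.4
```

Run:
```python
from m import *
go(507,-293,230,-14.9)
```

```text
t 13.2 pos [567.3  31.8  33. ] yaw 2.0 tilt [ 0.003 -0.    -1.   ] -> wz 0.295 t [-329.2   25.8 -197.2] open 0.35 F [-1.5  2.   6.3]
```

Emit:
carry_out(
  series=[
    {"tx": 0, "ty": 0, "tz": -20, "wx": 0, "wy": 0, "wz": 0, "grip": -1},
    {"tx": 0, "ty": 0, "tz": -40, "wx": 0, "wy": 0, "wz": 0, "grip": -1},
    {"tx": 0, "ty": 0, "tz": -40, "wx": 0, "wy": 0, "wz": 0, "grip": -1},
    {"tx": 0, "ty": 0, "tz": -40, "wx": 0, "wy": 0, "wz": 0, "grip": -1},
    {"tx": 0, "ty": 0, "tz": -35, "wx": 0, "wy": 0, "wz": 0, "grip": -1},
    {"tx": 0, "ty": 0, "tz": 0, "wx": 0, "wy": 0, "wz": 0.098, "grip": -1},
    {"tx": 0, "ty": 0, "tz": 0, "wx": 0, "wy": 0, "wz": 0.098, "grip": -1},
    {"tx": 0, "ty": 0, "tz": 0, "wx": 0, "wy": 0, "wz": 0.098, "grip": -1},
  ],
)

```text
time: 13.83
tool_pos: [566.3, 31.7, 207.5]
tool_rot: [2.493, 1.909, 0.003]
contact_force: [0.3, -0.2, -1.6]
opening: 0.353
grasp_force: 40.2
```

Emit:
carry_out(
  series=[
    {"tx": -33, "ty": 2.6, "tz": 0, "wx": 0, "wy": 0, "wz": 0, "grip": -1},
    {"tx": -33, "ty": 2.6, "tz": 0, "wx": 0, "wy": 0, "wz": 0, "grip": -1},
    {"tx": -33, "ty": 2.6, "tz": 0, "wx": 0, "wy": 0, "wz": 0, "grip": -1},
    {"tx": -33, "ty": 2.6, "tz": 0, "wx": 0, "wy": 0, "wz": 0, "grip": -1},
    {"tx": -33, "ty": 2.6, "tz": 0, "wx": 0, "wy": 0, "wz": 0, "grip": -1},
    {"tx": -33, "ty": 2.6, "tz": 0, "wx": 0, "wy": 0, "wz": 0, "grip": -1},
    {"tx": -33, "ty": 2.6, "tz": 0, "wx": 0, "wy": 0, "wz": 0, "grip": -1},
    {"tx": -33, "ty": 2.6, "tz": 0, "wx": 0, "wy": 0, "wz": 0, "grip": -1},
    {"tx": -33, "ty": 2.6, "tz": 0, "wx": 0, "wy": 0, "wz": 0, "grip": -1},
    {"tx": -32, "ty": 2.4, "tz": 0, "wx": 0, "wy": 0, "wz": 0, "grip": -1},
    {"tx": 0, "ty": 0, "tz": 0, "wx": 0, "wy": 0, "wz": 0, "grip": -1},
    {"tx": 0, "ty": 0, "tz": 0, "wx": 0, "wy": 0, "wz": 0, "grip": -1},
  ],
)

```text
time: 14.83
tool_pos: [506.1, -294.1, 206.1]
tool_rot: [-2.492, -1.912, -0.0]
contact_force: [-0.4, 0.4, -1.6]
opening: 0.348
grasp_force: 40.2
```

Run:
```python
from m import *
go(507.5,-292,60,-14.9)
```

```text
t 14.8 pos [ 506.1 -294.1  206.1] yaw -15.0 tilt [ 0.  0. -1.] -> wz -0.002 t [  2.4   0.8 146.1] open 0.35 F [-0.4  0.4 -1.6]
```

Emit:
carry_out(
  series=[
    {"tx": 2.4, "ty": 0.8, "tz": 30, "wx": 0, "wy": 0, "wz": 0, "grip": -1},
    {"tx": 0, "ty": 0, "tz": 40, "wx": 0, "wy": 0, "wz": 0, "grip": -1},
    {"tx": 0, "ty": 0, "tz": 40, "wx": 0, "wy": 0, "wz": 0, "grip": -1},
    {"tx": 0, "ty": 0, "tz": 25, "wx": 0, "wy": 0, "wz": 0, "grip": -1},
    {"tx": 0, "ty": 0, "tz": 8, "wx": 0, "wy": 0, "wz": 0, "grip": -1},
    {"tx": 0, "ty": 0, "tz": 0, "wx": 0, "wy": 0, "wz": 0, "grip": -1},
    {"tx": 0, "ty": 0, "tz": 0, "wx": 0, "wy": 0, "wz": 0, "grip": -1},
  ],
)

```text
time: 15.42
tool_pos: [509.0, -290.6, 64.4]
tool_rot: [2.487, 1.916, 0.001]
contact_force: [0.7, -0.2, 0.0]
opening: 0.351
grasp_force: 40.2
```

Run:
```python
from m import *
p,_=env.camera("scene"); t,_=env.camera("top")
a=cv2.resize(p[140:250,90:200],None,fx=3.5,fy=3.5,interpolation=cv2.INTER_CUBIC); b=cv2.resize(t[160:270,345:455],None,fx=3.5,fy=3.5,interpolation=cv2.INTER_CUBIC)
cv2.imwrite("pics/ab.png",np.hstack([a,b]))
go(507.5,-292,29,-14.9)
```

```text
t 15.5 pos [ 509.8 -291.7   65.9] yaw -14.8 tilt [ 0.004 -0.003 -1.   ] -> wz 0.002 t [-0.8 -2.3 36.9] open 0.35 F [-0.2 -0.6 -0.5]
```

View pics/ab.png

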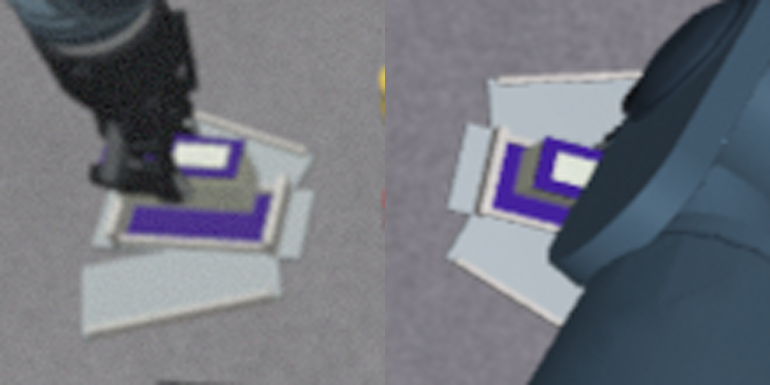

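The left half (scene) shows the pack, held upright with its label at (203,155), over the slot floor at (200,218). In the right half (top), its end at (540,165) lies inside the slot's left end. I lower it.

Emit:
carry_out(
  series=[
    {"tx": 0, "ty": -1.5, "tz": 10, "wx": 0, "wy": 0, "wz": 0, "grip": -1},
    {"tx": 0, "ty": 0, "tz": 10, "wx": 0, "wy": 0, "wz": 0, "grip": -1},
    {"tx": 0, "ty": 0, "tz": 8, "wx": 0, "wy": 0, "wz": 0, "grip": -1},
    {"tx": 0, "ty": 0, "tz": 4, "wx": 0, "wy": 0, "wz": 0, "grip": -1},
    {"tx": 0, "ty": 0, "tz": 0, "wx": 0, "wy": 0, "wz": 0, "grip": -1},
    {"tx": 0, "ty": 0, "tz": 0, "wx": 0, "wy": 0, "wz": 0, "grip": -1},
  ],
)

```text
time: 16.02
tool_pos: [506.4, -290.2, 30.7]
tool_rot: [-2.489, -1.915, 0.0]
contact_force: [0.0, -1.2, -1.8]
opening: 0.351
grasp_force: 40.2
```

Emit:
carry_out(
  series=[
    {"tx": 0, "ty": 0, "tz": 2, "wx": 0, "wy": 0, "wz": 0, "grip": -1},
    {"tx": 0, "ty": 0, "tz": 0, "wx": 0, "wy": 0, "wz": 0, "grip": -1},
    {"tx": 0, "ty": 0, "tz": 0, "wx": 0, "wy": 0, "wz": 0, "grip": -1},
  ],
)

```text
time: 16.27
tool_pos: [506.7, -290.4, 29.2]
tool_rot: [2.489, 1.916, 0.0]
contact_force: [0.1, -0.9, -2.3]
opening: 0.348
grasp_force: 40.2
```

Emit:
carry_out(
  series=[
    {"tx": 0, "ty": 0, "tz": 1.2, "wx": 0, "wy": 0, "wz": 0, "grip": -1},
    {"tx": 0, "ty": 0, "tz": 0, "wx": 0, "wy": 0, "wz": 0, "grip": -1},
    {"tx": 0, "ty": 0, "tz": 0, "wx": 0, "wy": 0, "wz": 0, "grip": -1},
  ],
)

```text
time: 16.52
tool_pos: [506.7, -290.5, 29.1]
tool_rot: [-2.489, -1.916, 0.0]
contact_force: [-2.9, 2.0, 7.1]
opening: 0.35
grasp_force: 41.0
```

Run:
```python
from m import *
go(507.5,-292,29,-14.9)
```

```text
t 16.5 pos [ 506.7 -290.5   29.1] yaw -14.8 tilt [-0. -0. -1.] -> wz 0.001 t [-1.3  1.1  0.1] open 0.35 F [-2.9  2.   7.1]
```

Emit:
carry_out(
  series=[
    {"tx": 0, "ty": 0, "tz": 0, "wx": 0, "wy": 0, "wz": 0, "grip": 0},
    {"tx": 0, "ty": 0, "tz": 0, "wx": 0, "wy": 0, "wz": 0, "grip": 0.3},
    {"tx": 0, "ty": 0, "tz": 0, "wx": 0, "wy": 0, "wz": 0, "grip": 0.6},
    {"tx": 0, "ty": 0, "tz": 0, "wx": 0, "wy": 0, "wz": 0, "grip": 1},
    {"tx": 0, "ty": 0, "tz": -15, "wx": 0, "wy": 0, "wz": 0, "grip": 1},
    {"tx": 0, "ty": 0, "tz": -40, "wx": 0, "wy": 0, "wz": 0, "grip": 1},
    {"tx": 0, "ty": 0, "tz": -40, "wx": 0, "wy": 0, "wz": 0, "grip": 1},
    {"tx": 0, "ty": 0, "tz": -40, "wx": 0, "wy": 0, "wz": 0, "grip": 1},
    {"tx": 0, "ty": 0, "tz": -40, "wx": 0, "wy": 0, "wz": 0, "grip": 1},
    {"tx": 0, "ty": 0, "tz": 0, "wx": 0, "wy": 0, "wz": -0.11, "grip": 1},
    {"tx": 0, "ty": 0, "tz": 0, "wx": 0, "wy": 0, "wz": -0.11, "grip": 1},
    {"tx": 0, "ty": 0, "tz": 0, "wx": 0, "wy": 0, "wz": -0.104, "grip": 1},
  ],
)

```text
time: 17.52
tool_pos: [506.9, -290.6, 204.1]
tool_rot: [2.14, 2.297, 0.0]
contact_force: [-0.1, 1.0, -0.2]
opening: 1.0
grasp_force: 0.0
```

Run:
```python
from m import *
p,_=env.camera("scene")
cv2.imwrite("pics/c.png",cv2.resize(p[140:250,90:200],None,fx=4,fy=4,interpolation=cv2.INTER_CUBIC))
go(538.5,353.8,206,3.7);go(444.5,324.5,206,3.7)
```

```text
t 17.6 pos [ 506.6 -290.4  203.3] yaw 4.2 tilt [ 0.001 -0.001 -1.   ] -> wz 0.009 t [640.8  73.4  -3. ] open 1.0 F [-0.3 -0.8 -0.6]
t 17.6 pos [ 506.6 -290.4  203.3] yaw 4.2 tilt [ 0.001 -0.001 -1.   ] -> wz 0.009 t [617.6 -22.3  -3. ] open 1.0 F [-0.3 -0.8 -0.6]
```

View pics/c.png

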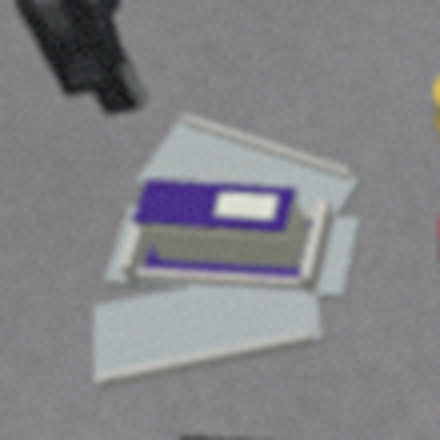

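The picture shows the pack seated upright in the slot, purple top at (215,205), with slot floor still visible along the front at (225,268). Now I fetch the orange bottle.

Emit:
carry_out(
  series=[
    {"tx": 38.6, "ty": -1.4, "tz": 0, "wx": 0, "wy": 0, "wz": 0.009, "grip": 1},
    {"tx": 38.6, "ty": -1.4, "tz": 0, "wx": 0, "wy": 0, "wz": 0, "grip": 1},
    {"tx": 38.6, "ty": -1.4, "tz": 0, "wx": 0, "wy": 0, "wz": 0, "grip": 1},
    {"tx": 38.6, "ty": -1.4, "tz": 0, "wx": 0, "wy": 0, "wz": 0, "grip": 1},
    {"tx": 38.6, "ty": -1.4, "tz": 0, "wx": 0, "wy": 0, "wz": 0, "grip": 1},
    {"tx": 38.6, "ty": -1.4, "tz": 0, "wx": 0, "wy": 0, "wz": 0, "grip": 1},
    {"tx": 38.6, "ty": -1.4, "tz": 0, "wx": 0, "wy": 0, "wz": 0, "grip": 1},
    {"tx": 38.6, "ty": -1.4, "tz": 0, "wx": 0, "wy": 0, "wz": 0, "grip": 1},
    {"tx": 38.6, "ty": -1.4, "tz": 0, "wx": 0, "wy": 0, "wz": 0, "grip": 1},
    {"tx": 38.6, "ty": -1.4, "tz": 0, "wx": 0, "wy": 0, "wz": 0, "grip": 1},
    {"tx": 38.6, "ty": -1.4, "tz": 0, "wx": 0, "wy": 0, "wz": 0, "grip": 1},
    {"tx": 38.6, "ty": -1.4, "tz": 0, "wx": 0, "wy": 0, "wz": 0, "grip": 1},
  ],
)

```text
time: 18.57
tool_pos: [462.9, 173.0, 202.9]
tool_rot: [2.161, 2.28, 0.0]
contact_force: [1.0, 0.3, -0.1]
opening: 1.001
grasp_force: 0.0
```

Emit:
carry_out(
  series=[
    {"tx": 38.6, "ty": -1.4, "tz": 0, "wx": 0, "wy": 0, "wz": 0, "grip": 1},
    {"tx": 38.6, "ty": -1.4, "tz": 0, "wx": 0, "wy": 0, "wz": 0, "grip": 1},
    {"tx": 38.6, "ty": -1.4, "tz": 0, "wx": 0, "wy": 0, "wz": 0, "grip": 1},
    {"tx": 38.6, "ty": -1.4, "tz": 0, "wx": 0, "wy": 0, "wz": 0, "grip": 1},
    {"tx": 0, "ty": 0, "tz": 0, "wx": 0, "wy": 0, "wz": 0, "grip": 1},
    {"tx": 0, "ty": 0, "tz": 0, "wx": 0, "wy": 0, "wz": 0, "grip": 1},
    {"tx": 0, "ty": 0, "tz": 0, "wx": 0, "wy": 0, "wz": 0, "grip": 1},
  ],
)

```text
time: 19.15
tool_pos: [449.0, 324.8, 202.5]
tool_rot: [-2.159, -2.282, 0.002]
contact_force: [0.8, -0.2, -0.1]
opening: 0.997
grasp_force: 0.0
```

Run:
```python
from m import *
go(444.5,324.5,69,3.7)
```

```text
t 19.1 pos [449.  324.8 202.5] yaw 3.2 tilt [-0.001 -0.001 -1.   ] -> wz -0.009 t [  0.   -4.5 133.5] open 1.0 F [ 0.8 -0.2 -0.1]
```

Emit:
carry_out(
  series=[
    {"tx": 0, "ty": -4.5, "tz": 30, "wx": 0, "wy": 0, "wz": -0.009, "grip": 1},
    {"tx": 0, "ty": 0, "tz": 40, "wx": 0, "wy": 0, "wz": 0, "grip": 1},
    {"tx": 0, "ty": 0, "tz": 35, "wx": 0, "wy": 0, "wz": 0, "grip": 1},
    {"tx": 0, "ty": 0, "tz": 18, "wx": 0, "wy": 0, "wz": 0, "grip": 1},
    {"tx": 0, "ty": 0, "tz": 9, "wx": 0, "wy": 0, "wz": 0, "grip": 1},
    {"tx": 0, "ty": 0, "tz": 0, "wx": 0, "wy": 0, "wz": 0, "grip": 0.3},
    {"tx": 0, "ty": 0, "tz": 0, "wx": 0, "wy": 0, "wz": 0, "grip": -1},
    {"tx": 0, "ty": 0, "tz": 0, "wx": 0, "wy": 0, "wz": 0, "grip": -1},
    {"tx": 0, "ty": 0, "tz": 0, "wx": 0, "wy": 0, "wz": 0, "grip": -1},
    {"tx": 0, "ty": 0, "tz": 0, "wx": 0, "wy": 0, "wz": 0, "grip": -1},
    {"tx": 0, "ty": 0, "tz": 0, "wx": 0, "wy": 0, "wz": 0, "grip": -1},
    {"tx": 0, "ty": 0, "tz": 0, "wx": 0, "wy": 0, "wz": 0, "grip": -1},
  ],
)

```text
time: 20.15
tool_pos: [446.2, 325.4, 73.2]
tool_rot: [2.147, 2.291, 0.005]
contact_force: [-1.2, -1.3, 7.0]
opening: 0.499
grasp_force: 40.7
```

Run:
```python
from m import *
go(522.4,-11,175,3.7)
```

```text
t 20.1 pos [446.2 325.4  73.2] yaw 3.7 tilt [ 0.003  0.001 -1.   ] -> wz 0.001 t [-340.5   54.7 -101.9] open 0.5 F [-1.2 -1.3  7. ]
```

Emit:
carry_out(
  series=[
    {"tx": 0, "ty": 0, "tz": -20, "wx": 0, "wy": 0, "wz": 0, "grip": -1},
    {"tx": 0, "ty": 0, "tz": -35, "wx": 0, "wy": 0, "wz": 0, "grip": -1},
    {"tx": 0, "ty": 0, "tz": -35, "wx": 0, "wy": 0, "wz": 0, "grip": -1},
    {"tx": -37.8, "ty": 6.1, "tz": 0, "wx": 0, "wy": 0, "wz": 0, "grip": -1},
    {"tx": -37.8, "ty": 6.1, "tz": 0, "wx": 0, "wy": 0, "wz": 0, "grip": -1},
    {"tx": -37.8, "ty": 6.1, "tz": 0, "wx": 0, "wy": 0, "wz": 0, "grip": -1},
    {"tx": -37.8, "ty": 6.1, "tz": 0, "wx": 0, "wy": 0, "wz": 0, "grip": -1},
    {"tx": -37.8, "ty": 6.1, "tz": 0, "wx": 0, "wy": 0, "wz": 0, "grip": -1},
    {"tx": -37.8, "ty": 6.1, "tz": 0, "wx": 0, "wy": 0, "wz": 0, "grip": -1},
    {"tx": -37.8, "ty": 6.1, "tz": 0, "wx": 0, "wy": 0, "wz": 0, "grip": -1},
    {"tx": -37.8, "ty": 6.1, "tz": 0, "wx": 0, "wy": 0, "wz": 0, "grip": -1},
    {"tx": -37.8, "ty": 6.1, "tz": 0, "wx": 0, "wy": 0, "wz": 0, "grip": -1},
  ],
)

```text
time: 21.15
tool_pos: [521.8, -13.0, 161.4]
tool_rot: [2.147, 2.292, 0.001]
contact_force: [1.3, 0.1, -2.7]
opening: 0.499
grasp_force: 41.9
```

Emit:
carry_out(
  series=[
    {"tx": 0, "ty": 0, "tz": 0, "wx": 0, "wy": 0, "wz": 0, "grip": -1},
    {"tx": 0, "ty": 0, "tz": 0, "wx": 0, "wy": 0, "wz": 0, "grip": -1},
    {"tx": 0, "ty": 0, "tz": 35, "wx": 0, "wy": 0, "wz": 0, "grip": -1},
    {"tx": 0, "ty": 0, "tz": 25, "wx": 0, "wy": 0, "wz": 0, "grip": -1},
    {"tx": 0, "ty": 0, "tz": 10, "wx": 0, "wy": 0, "wz": 0, "grip": -1},
    {"tx": 0, "ty": 0, "tz": 0, "wx": 0, "wy": 0, "wz": 0, "grip": -1},
    {"tx": 0, "ty": 0, "tz": 0, "wx": 0, "wy": 0, "wz": 0, "grip": -1},
    {"tx": 0, "ty": 0, "tz": 0, "wx": 0, "wy": 0, "wz": 0, "grip": -1},
  ],
)

```text
time: 21.82
tool_pos: [522.9, -10.8, 92.7]
tool_rot: [2.145, 2.292, 0.002]
contact_force: [0.7, 0.1, -2.4]
opening: 0.498
grasp_force: 41.8
```

Run:
```python
from m import *
p,_=env.camera("scene"); t,_=env.camera("top")
a=cv2.resize(p[140:235,225:325],None,fx=4,fy=4,interpolation=cv2.INTER_CUBIC); b=cv2.resize(t[165:260,205:305],None,fx=4,fy=4,interpolation=cv2.INTER_CUBIC)
cv2.imwrite("pics/d.png",np.hstack([a,b]))
go(522.4,-11,78,3.7)
```

```text
t 21.9 pos [523.1 -11.2  92.8] yaw 3.8 tilt [ 0.004 -0.001 -1.   ] -> wz 0.001 t [ 0.2 -0.7 14.8] open 0.5 F [ 0.4 -0.6 -2.3]
```

View pics/d.png

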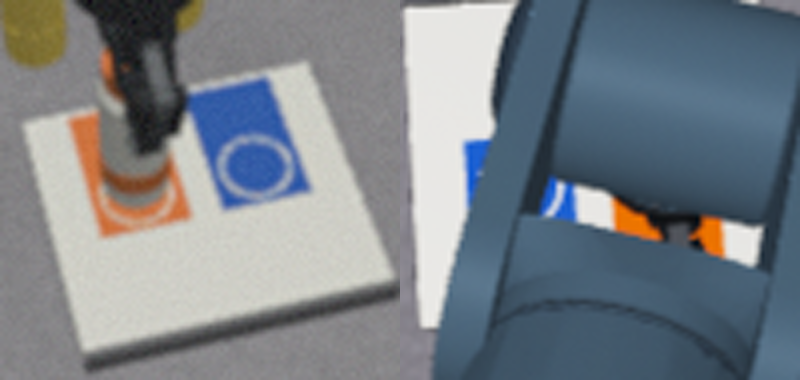

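The left half shows the orange bottle about 13 mm above the orange pad, with the ring's front arc visible just below it at (140,215). The right half (top) is mostly hidden by the arm. I lower and release.

Emit:
carry_out(
  series=[
    {"tx": 0, "ty": -0.5, "tz": 7, "wx": 0, "wy": 0, "wz": 0, "grip": -1},
    {"tx": 0, "ty": 0, "tz": 4, "wx": 0, "wy": 0, "wz": 0, "grip": -1},
    {"tx": 0, "ty": 0, "tz": 2.5, "wx": 0, "wy": 0, "wz": 0, "grip": -1},
    {"tx": 0, "ty": 0, "tz": 0, "wx": 0, "wy": 0, "wz": 0, "grip": -1},
    {"tx": 0, "ty": 0, "tz": 0, "wx": 0, "wy": 0, "wz": 0, "grip": -1},
  ],
)

```text
time: 22.33
tool_pos: [521.4, -11.4, 79.1]
tool_rot: [-2.147, -2.292, 0.002]
contact_force: [-7.0, 0.6, 12.9]
opening: 0.5
grasp_force: 43.4
```

Emit:
carry_out(
  series=[
    {"tx": 0, "ty": 0, "tz": 1.2, "wx": 0, "wy": 0, "wz": 0, "grip": -1},
    {"tx": 0, "ty": 0, "tz": 0, "wx": 0, "wy": 0, "wz": 0, "grip": -1},
    {"tx": 0, "ty": 0, "tz": 0, "wx": 0, "wy": 0, "wz": 0, "grip": -1},
  ],
)

```text
time: 22.58
tool_pos: [521.5, -11.5, 79.1]
tool_rot: [-2.147, -2.292, 0.002]
contact_force: [-9.9, 0.9, 20.7]
opening: 0.502
grasp_force: 44.4
```

Emit:
carry_out(
  series=[
    {"tx": 0, "ty": 0, "tz": -2, "wx": 0, "wy": 0, "wz": 0, "grip": -1},
    {"tx": 0, "ty": 0, "tz": 0, "wx": 0, "wy": 0, "wz": 0, "grip": -1},
    {"tx": 0, "ty": 0, "tz": 0, "wx": 0, "wy": 0, "wz": 0, "grip": 0.3},
    {"tx": 0, "ty": 0, "tz": 0, "wx": 0, "wy": 0, "wz": 0, "grip": 0.6},
    {"tx": 0, "ty": 0, "tz": 0, "wx": 0, "wy": 0, "wz": 0, "grip": 1},
    {"tx": 0, "ty": 0, "tz": 0, "wx": 0, "wy": 0, "wz": 0, "grip": 1},
    {"tx": 0, "ty": 0, "tz": -20, "wx": 0, "wy": 0, "wz": 0, "grip": 1},
    {"tx": 0, "ty": 0, "tz": -40, "wx": 0, "wy": 0, "wz": 0, "grip": 1},
    {"tx": 0, "ty": 0, "tz": -40, "wx": 0, "wy": 0, "wz": 0, "grip": 1},
    {"tx": 0, "ty": 0, "tz": -20, "wx": 0, "wy": 0, "wz": 0, "grip": 1},
  ],
)

```text
time: 23.42
tool_pos: [523.1, -11.6, 203.0]
tool_rot: [2.144, 2.289, 0.005]
contact_force: [0.7, -0.1, 0.9]
opening: 0.999
grasp_force: 0.0
```

Emit:
carry_out(
  series=[
    {"tx": 40, "ty": 4.4, "tz": 0, "wx": 0, "wy": 0, "wz": 0, "grip": 1},
    {"tx": 40, "ty": 4.4, "tz": 0, "wx": 0, "wy": 0, "wz": 0, "grip": 1},
    {"tx": 40, "ty": 4.4, "tz": 0, "wx": 0, "wy": 0, "wz": 0, "grip": 1},
    {"tx": 40, "ty": 4.4, "tz": 0, "wx": 0, "wy": 0, "wz": 0, "grip": 1},
    {"tx": 40, "ty": 4.4, "tz": 0, "wx": 0, "wy": 0, "wz": 0, "grip": 1},
    {"tx": 40, "ty": 4.4, "tz": 0, "wx": 0, "wy": 0, "wz": 0, "grip": 1},
    {"tx": 40, "ty": 4.4, "tz": 0, "wx": 0, "wy": 0, "wz": 0, "grip": 1},
    {"tx": 40, "ty": 4.4, "tz": 0, "wx": 0, "wy": 0, "wz": 0, "grip": 1},
    {"tx": 40, "ty": 4.4, "tz": 0, "wx": 0, "wy": 0, "wz": 0, "grip": 1},
    {"tx": 0, "ty": 0, "tz": 0, "wx": 0, "wy": 0, "wz": 0, "grip": 1},
    {"tx": 0, "ty": 0, "tz": 0, "wx": 0, "wy": 0, "wz": 0, "grip": 1},
  ],
)

```text
time: 24.33
tool_pos: [536.7, 352.4, 197.4]
tool_rot: [-2.144, -2.296, 0.001]
contact_force: [-1.0, -0.9, 0.3]
opening: 0.997
grasp_force: 0.0
```

Run:
```python
from m import *
t,d=env.camera("top"); C=cloud("top",d)
for k in comps(mask(t,"orange")):
    m=np.zeros(d.shape,np.uint8); cv2.drawContours(m,[k],-1,255,-1); m=cv2.erode(m,np.ones((3,3)))>0
    z=np.median(C[m&(d>0)][:,2]); q=np.array([onz("top",u,v,z)[:2] for u,v in k[:,0]],np.float32); print(z.round(1),cv2.minAreaRect(q))
cv2.imwrite("pics/e.png",cv2.resize(t[165:255,205:305],None,fx=4,fy=4,interpolation=cv2.INTER_CUBIC))
go(538.5,353.8,70,3.7)
```

```text
12.0 ((501.50042724609375, -12.776317596435547), (95.55282592773438, 57.028831481933594), 3.844857692718506)
t 24.4 pos [536.9 351.  197.5] yaw 3.8 tilt [-0.001 -0.001 -1.   ] -> wz 0.002 t [  2.8   1.9 127.5] open 1.0 F [-0.7 -0.5  0.7]
```

View pics/e.png

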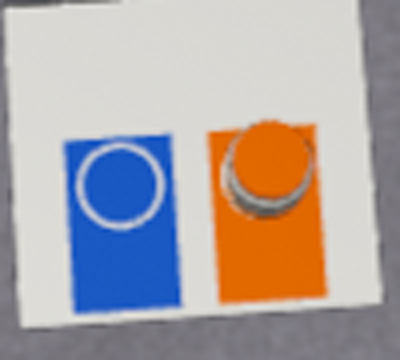

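The top crop shows the orange bottle standing on the orange pad's ring, its cap at (272,161) and a thin ring arc showing at its left (228,180). The blue pad's ring is bare at (121,186). Now the blue bottle.

Emit:
carry_out(
  series=[
    {"tx": 2.5, "ty": 1.9, "tz": 30, "wx": 0, "wy": 0, "wz": 0, "grip": 1},
    {"tx": 0, "ty": 0, "tz": 40, "wx": 0, "wy": 0, "wz": 0, "grip": 1},
    {"tx": 0, "ty": 0, "tz": 32, "wx": 0, "wy": 0, "wz": 0, "grip": 1},
    {"tx": 0, "ty": 0, "tz": 17, "wx": 0, "wy": 0, "wz": 0, "grip": 1},
    {"tx": 0, "ty": 0, "tz": 8, "wx": 0, "wy": 0, "wz": 0, "grip": 1},
    {"tx": 0, "ty": 0, "tz": 0, "wx": 0, "wy": 0, "wz": 0, "grip": 0.3},
    {"tx": 0, "ty": 0, "tz": 0, "wx": 0, "wy": 0, "wz": 0, "grip": -1},
    {"tx": 0, "ty": 0, "tz": 0, "wx": 0, "wy": 0, "wz": 0, "grip": -1},
    {"tx": 0, "ty": 0, "tz": 0, "wx": 0, "wy": 0, "wz": 0, "grip": -1},
    {"tx": 0, "ty": 0, "tz": 0, "wx": 0, "wy": 0, "wz": 0, "grip": -1},
    {"tx": 0, "ty": 0, "tz": 0, "wx": 0, "wy": 0, "wz": 0, "grip": -1},
    {"tx": 0, "ty": 0, "tz": 0, "wx": 0, "wy": 0, "wz": 0, "grip": -1},
  ],
)

```text
time: 25.38
tool_pos: [540.2, 353.9, 73.8]
tool_rot: [2.147, 2.292, 0.005]
contact_force: [-3.0, -1.2, 6.8]
opening: 0.509
grasp_force: 40.1
```

Run:
```python
from m import *
t,d=env.camera("top"); C=cloud("top",d)
m=(C[...,2]>131)&(C[...,2]<140)&(abs(C[...,0]-522)<40)&(abs(C[...,1]+11)<40); k=np.argwhere(m)[:,::-1]
q=np.array([onz("top",u,v,135)[:2] for u,v in k],np.float32); print(len(q),q.mean(0),cv2.minEnclosingCircle(q))
# bare blue ring, camera frame
h=cv2.inRange(t,(150,150,150),(255,255,255)); b=cv2.boundingRect(comps(mask(t,"blue"))[0])
for k in comps(mask(t,"blue"),300):
    f=np.zeros(h.shape,np.uint8); cv2.fillPoly(f,[cv2.convexHull(k)],255); f=cv2.erode(f,np.ones((3,3)))
    w=np.argwhere((f>0)&(h>0))[:,::-1]
    if len(w)>20: q=np.array([onz("top",u,v,10)[:2] for u,v in w],np.float32); print("ring",len(w),q.mean(0),cv2.minEnclosingCircle(q))
go(518,69,175,3.7)
```

```text
292 [518.2346   -11.772081] ((518.4048461914062, -11.4721097946167), 18.71809959411621)
ring 89 [516.35864   68.098335] ((516.0293579101562, 68.34636688232422), 23.944440841674805)
t 25.4 pos [540.2 353.9  73.8] yaw 3.7 tilt [ 0.003  0.001 -1.   ] -> wz 0.001 t [-282.8  -40.3 -101.6] open 0.5 F [-2.1 -0.2  6.9]
```

Run:
```python
from m import *
p,_=env.camera("scene"); t,_=env.camera("top")
a=p[145:220,235:310]; b=t[190:240,220:295]
f=lambda x,s:cv2.resize(x,None,fx=s,fy=s,interpolation=cv2.INTER_CUBIC)
a=f(a,5);b=f(b,5)
i=info("scene")
def proj(n,P):
    i=info(n);E=np.array(i["extrinsics"]);c=E[:3,:3].T@(np.array(P)-E[:3,3]);return i["fx"]*c[0]/-c[2]+i["cx"],i["fy"]*c[1]/c[2]+i["cy"]
# scene ring blue
for k in comps(mask(p,"blue"),100):
    print("scene blue comp",k.reshape(-1,2).mean(0),cv2.boundingRect(k))
print("top: ring",proj("top",(521.5,-11.6,10)))
cv2.imwrite("pics/f.png",np.vstack([a,b]))
```

```text
scene blue comp [283.84057971 169.24637681] (273, 160, 24, 21)
scene blue comp [394.3120155  166.07170543] (372, 130, 55, 62)
scene blue comp [279.49411765   5.55294118] (264, 0, 35, 14)
top: ring (np.float64(270.6895022327011), np.float64(208.45746553961044))
```

View pics/f.png

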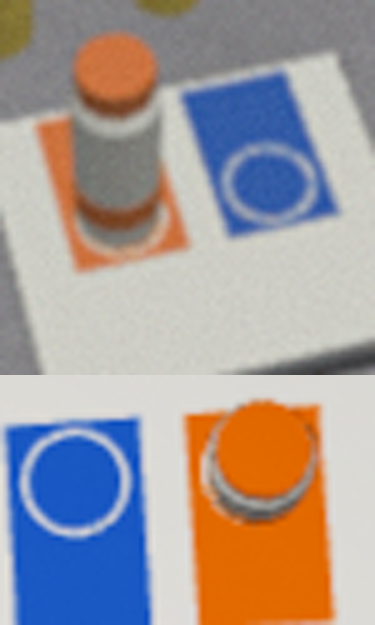

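The composite shows the bottle at the ring of the orange pad. The ring's arc shows below it in the scene half (130,257), so it stands about 3 mm too far to -x. The cap fit agrees: cap x 518.3 against ring x 521.5. I will place the blue one with that bias corrected (TCP x = camera x + 2.7), then mend the orange one.

Emit:
carry_out(
  series=[
    {"tx": 0, "ty": 0, "tz": -20, "wx": 0, "wy": 0, "wz": 0, "grip": -1},
    {"tx": 0, "ty": 0, "tz": -35, "wx": 0, "wy": 0, "wz": 0, "grip": -1},
    {"tx": 0, "ty": 0, "tz": -35, "wx": 0, "wy": 0, "wz": 0, "grip": -1},
    {"tx": -35.4, "ty": -5, "tz": 0, "wx": 0, "wy": 0, "wz": 0, "grip": -1},
    {"tx": -35.4, "ty": -5, "tz": 0, "wx": 0, "wy": 0, "wz": 0, "grip": -1},
    {"tx": -35.4, "ty": -5, "tz": 0, "wx": 0, "wy": 0, "wz": 0, "grip": -1},
    {"tx": -35.4, "ty": -5, "tz": 0, "wx": 0, "wy": 0, "wz": 0, "grip": -1},
    {"tx": -35.4, "ty": -5, "tz": 0, "wx": 0, "wy": 0, "wz": 0, "grip": -1},
    {"tx": -35.4, "ty": -5, "tz": 0, "wx": 0, "wy": 0, "wz": 0, "grip": -1},
    {"tx": -35.4, "ty": -5, "tz": 0, "wx": 0, "wy": 0, "wz": 0, "grip": -1},
    {"tx": -35.4, "ty": -5, "tz": 0, "wx": 0, "wy": 0, "wz": 0, "grip": -1},
    {"tx": 0, "ty": 0, "tz": 0, "wx": 0, "wy": 0, "wz": 0, "grip": -1},
  ],
)

```text
time: 26.53
tool_pos: [517.6, 63.2, 161.9]
tool_rot: [2.152, 2.285, -0.001]
contact_force: [0.4, -1.2, -0.4]
opening: 0.505
grasp_force: 41.1
```

Emit:
carry_out(
  series=[
    {"tx": 0, "ty": 0, "tz": 0, "wx": 0, "wy": 0, "wz": 0, "grip": -1},
    {"tx": 0, "ty": 0, "tz": 30, "wx": 0, "wy": 0, "wz": 0, "grip": -1},
    {"tx": 0, "ty": 0, "tz": 30, "wx": 0, "wy": 0, "wz": 0, "grip": -1},
    {"tx": 0, "ty": 0, "tz": 12, "wx": 0, "wy": 0, "wz": 0, "grip": -1},
    {"tx": 0, "ty": 0, "tz": 0, "wx": 0, "wy": 0, "wz": 0, "grip": -1},
    {"tx": 0, "ty": 0, "tz": 0, "wx": 0, "wy": 0, "wz": 0, "grip": -1},
    {"tx": 0, "ty": 0, "tz": 0, "wx": 0, "wy": 0, "wz": 0, "grip": -1},
  ],
)

```text
time: 27.12
tool_pos: [518.9, 68.5, 90.9]
tool_rot: [2.145, 2.292, 0.003]
contact_force: [0.6, -0.2, -0.6]
opening: 0.508
grasp_force: 41.1
```

Run:
```python
from m import *
go(519,68.4,80,3.7)
```

```text
t 27.1 pos [518.9  68.5  90.9] yaw 3.8 tilt [ 0.003 -0.    -1.   ] -> wz 0.001 t [-0.1  0.1 10.9] open 0.51 F [ 0.6 -0.2 -0.6]
```

Emit:
carry_out(
  series=[
    {"tx": 0, "ty": 0, "tz": 6, "wx": 0, "wy": 0, "wz": 0, "grip": -1},
    {"tx": 0, "ty": 0, "tz": 3, "wx": 0, "wy": 0, "wz": 0, "grip": -1},
    {"tx": 0, "ty": 0, "tz": 0, "wx": 0, "wy": 0, "wz": 0, "grip": -1},
    {"tx": 0, "ty": 0, "tz": 0, "wx": 0, "wy": 0, "wz": 0, "grip": -1},
  ],
)

```text
time: 27.45
tool_pos: [517.6, 68.0, 80.3]
tool_rot: [2.148, 2.292, 0.0]
contact_force: [-0.2, 0.2, -2.3]
opening: 0.505
grasp_force: 41.1
```

Run:
```python
from m import *
go(519,68.4,80,3.7)
```

```text
t 27.4 pos [517.6  68.   80.3] yaw 3.7 tilt [ 0. -0. -1.] -> wz 0.0 t [0.3 1.4 0.3] open 0.51 F [-0.2  0.2 -2.3]
```

Emit:
carry_out(
  series=[
    {"tx": 0.3, "ty": 1.4, "tz": 0, "wx": 0, "wy": 0, "wz": 0, "grip": -1},
    {"tx": 0, "ty": 0, "tz": 1, "wx": 0, "wy": 0, "wz": 0, "grip": -1},
    {"tx": 0, "ty": 0, "tz": 0, "wx": 0, "wy": 0, "wz": 0, "grip": -1},
    {"tx": 0, "ty": 0, "tz": 0, "wx": 0, "wy": 0, "wz": 0, "grip": -1},
  ],
)

```text
time: 27.78
tool_pos: [519.5, 68.4, 79.9]
tool_rot: [2.147, 2.292, 0.001]
contact_force: [-0.6, -0.7, 2.6]
opening: 0.507
grasp_force: 41.5
```

Run:
```python
from m import *
go(519,68.4,79.8,3.7)
```

```text
t 27.8 pos [519.5  68.4  79.9] yaw 3.7 tilt [ 0.001 -0.    -1.   ] -> wz 0.0 t [ 0.1 -0.5  0.1] open 0.51 F [-0.6 -0.7  2.6]
```

Emit:
carry_out(
  series=[
    {"tx": 0, "ty": 0, "tz": 0, "wx": 0, "wy": 0, "wz": 0, "grip": 0.3},
    {"tx": 0, "ty": 0, "tz": 0, "wx": 0, "wy": 0, "wz": 0, "grip": 0.6},
    {"tx": 0, "ty": 0, "tz": 0, "wx": 0, "wy": 0, "wz": 0, "grip": 1},
    {"tx": 0, "ty": 0, "tz": 0, "wx": 0, "wy": 0, "wz": 0, "grip": 1},
    {"tx": 0, "ty": 0, "tz": -20, "wx": 0, "wy": 0, "wz": 0, "grip": 1},
    {"tx": 0, "ty": 0, "tz": -40, "wx": 0, "wy": 0, "wz": 0, "grip": 1},
    {"tx": 0, "ty": 0, "tz": -40, "wx": 0, "wy": 0, "wz": 0, "grip": 1},
    {"tx": 0, "ty": 0, "tz": -25, "wx": 0, "wy": 0, "wz": 0, "grip": 1},
    {"tx": -40, "ty": -1.6, "tz": 0, "wx": 0, "wy": 0, "wz": 0, "grip": 1},
    {"tx": -40, "ty": -1.6, "tz": 0, "wx": 0, "wy": 0, "wz": 0, "grip": 1},
    {"tx": 0, "ty": 0, "tz": 0, "wx": 0, "wy": 0, "wz": 0, "grip": 1},
    {"tx": 0, "ty": 0, "tz": 0, "wx": 0, "wy": 0, "wz": 0, "grip": 1},
  ],
)

```text
time: 28.78
tool_pos: [520.9, -13.1, 204.3]
tool_rot: [2.152, 2.289, 0.0]
contact_force: [0.5, 0.0, -0.9]
opening: 1.001
grasp_force: 0.0
```

Run:
```python
from m import *
go(521,-11.5,76,3.7)
```

```text
t 28.8 pos [520.9 -13.1 204.3] yaw 3.5 tilt [ 0.  0. -1.] -> wz -0.003 t [  1.6   0.2 128.3] open 1.0 F [ 0.5  0.  -0.9]
```

Emit:
carry_out(
  series=[
    {"tx": 0.8, "ty": 0, "tz": 30, "wx": 0, "wy": 0, "wz": 0, "grip": 1},
    {"tx": 0, "ty": 0, "tz": 40, "wx": 0, "wy": 0, "wz": 0, "grip": 1},
    {"tx": 0, "ty": 0, "tz": 33, "wx": 0, "wy": 0, "wz": 0, "grip": 1},
    {"tx": 0, "ty": 0, "tz": 17, "wx": 0, "wy": 0, "wz": 0, "grip": 1},
    {"tx": 0, "ty": 0, "tz": 8, "wx": 0, "wy": 0, "wz": 0, "grip": 1},
    {"tx": 0, "ty": 0, "tz": 0, "wx": 0, "wy": 0, "wz": 0, "grip": 0.3},
    {"tx": 0, "ty": 0, "tz": 0, "wx": 0, "wy": 0, "wz": 0, "grip": -1},
    {"tx": 0, "ty": 0, "tz": 0, "wx": 0, "wy": 0, "wz": 0, "grip": -1},
    {"tx": 0, "ty": 0, "tz": 0, "wx": 0, "wy": 0, "wz": 0, "grip": -1},
    {"tx": 0, "ty": 0, "tz": 0, "wx": 0, "wy": 0, "wz": 0, "grip": -1},
    {"tx": 0, "ty": 0, "tz": 0, "wx": 0, "wy": 0, "wz": 0, "grip": -1},
    {"tx": 0, "ty": 0, "tz": 0, "wx": 0, "wy": 0, "wz": 0, "grip": -1},
  ],
)

```text
time: 29.78
tool_pos: [522.1, -11.0, 78.3]
tool_rot: [2.146, 2.291, 0.002]
contact_force: [-2.5, 1.0, 7.0]
opening: 0.499
grasp_force: 40.7
```

Emit:
carry_out(
  series=[
    {"tx": 0, "ty": 0, "tz": -8, "wx": 0, "wy": 0, "wz": 0, "grip": -1},
    {"tx": 0, "ty": 0, "tz": 0, "wx": 0, "wy": 0, "wz": 0, "grip": -1},
    {"tx": 0, "ty": 0, "tz": 0, "wx": 0, "wy": 0, "wz": 0, "grip": -1},
    {"tx": 0, "ty": 0, "tz": 0, "wx": 0, "wy": 0, "wz": 0, "grip": -1},
  ],
)

```text
time: 30.12
tool_pos: [520.7, -10.8, 84.1]
tool_rot: [-2.148, -2.292, 0.0]
contact_force: [0.4, -0.4, -2.8]
opening: 0.504
grasp_force: 41.4
```

Run:
```python
from m import *
go(524.2,-11.5,80,3.7)
```

```text
t 30.1 pos [520.7 -10.8  84.1] yaw 3.7 tilt [-0.  0. -1.] -> wz 0.0 t [-1.   3.5  4.1] open 0.5 F [ 0.4 -0.4 -2.8]
```

Emit:
carry_out(
  series=[
    {"tx": -0.2, "ty": 3.2, "tz": 0, "wx": 0, "wy": 0, "wz": 0, "grip": -1},
    {"tx": 0, "ty": 0, "tz": 4, "wx": 0, "wy": 0, "wz": 0, "grip": -1},
    {"tx": 0, "ty": 0, "tz": 1.5, "wx": 0, "wy": 0, "wz": 0, "grip": -1},
    {"tx": 0, "ty": 0, "tz": 0, "wx": 0, "wy": 0, "wz": 0, "grip": -1},
    {"tx": 0, "ty": 0, "tz": 0, "wx": 0, "wy": 0, "wz": 0, "grip": -1},
  ],
)

```text
time: 30.53
tool_pos: [524.1, -10.8, 78.4]
tool_rot: [-2.148, -2.292, 0.0]
contact_force: [0.5, -0.6, -1.2]
opening: 0.5
grasp_force: 41.5
```

Emit:
carry_out(
  series=[
    {"tx": 0, "ty": 0, "tz": 0.8, "wx": 0, "wy": 0, "wz": 0, "grip": -1},
    {"tx": 0, "ty": 0, "tz": 0, "wx": 0, "wy": 0, "wz": 0, "grip": -1},
    {"tx": 0, "ty": 0, "tz": 0, "wx": 0, "wy": 0, "wz": 0, "grip": -1},
  ],
)

```text
time: 30.78
tool_pos: [524.1, -10.9, 78.3]
tool_rot: [-2.148, -2.293, 0.0]
contact_force: [-2.6, 0.6, 4.9]
opening: 0.499
grasp_force: 42.1
```

Touching lightly. I release, rise, and move clear towards the tray side for a check.

Emit:
carry_out(
  series=[
    {"tx": 0, "ty": 0, "tz": 0, "wx": 0, "wy": 0, "wz": 0, "grip": 0.3},
    {"tx": 0, "ty": 0, "tz": 0, "wx": 0, "wy": 0, "wz": 0, "grip": 0.6},
    {"tx": 0, "ty": 0, "tz": 0, "wx": 0, "wy": 0, "wz": 0, "grip": 1},
    {"tx": 0, "ty": 0, "tz": 0, "wx": 0, "wy": 0, "wz": 0, "grip": 1},
    {"tx": 0, "ty": 0, "tz": -20, "wx": 0, "wy": 0, "wz": 0, "grip": 1},
    {"tx": 0, "ty": 0, "tz": -40, "wx": 0, "wy": 0, "wz": 0, "grip": 1},
    {"tx": 0, "ty": 0, "tz": -40, "wx": 0, "wy": 0, "wz": 0, "grip": 1},
    {"tx": 0, "ty": 0, "tz": -35, "wx": 0, "wy": 0, "wz": 0, "grip": 1},
    {"tx": 40, "ty": -4, "tz": 0, "wx": 0, "wy": 0, "wz": 0, "grip": 1},
    {"tx": 40, "ty": -4, "tz": 0, "wx": 0, "wy": 0, "wz": 0, "grip": 1},
    {"tx": 40, "ty": -4, "tz": 0, "wx": 0, "wy": 0, "wz": 0, "grip": 1},
    {"tx": 40, "ty": -4, "tz": 0, "wx": 0, "wy": 0, "wz": 0, "grip": 1},
  ],
)

```text
time: 31.78
tool_pos: [497.3, 149.3, 213.2]
tool_rot: [2.149, 2.291, 0.001]
contact_force: [-0.4, -0.3, -1.4]
opening: 1.003
grasp_force: 0.0
```

Emit:
carry_out(
  series=[
    {"tx": 40, "ty": -4, "tz": 0, "wx": 0, "wy": 0, "wz": 0, "grip": 1},
    {"tx": 40, "ty": -4, "tz": 0, "wx": 0, "wy": 0, "wz": 0, "grip": 1},
    {"tx": 40, "ty": -4, "tz": 0, "wx": 0, "wy": 0, "wz": 0, "grip": 1},
    {"tx": 40, "ty": -4, "tz": 0, "wx": 0, "wy": 0, "wz": 0, "grip": 1},
    {"tx": 40, "ty": -4, "tz": 0, "wx": 0, "wy": 0, "wz": 0, "grip": 1},
    {"tx": 40, "ty": -4, "tz": 0, "wx": 0, "wy": 0, "wz": 0, "grip": 1},
    {"tx": 0, "ty": 0, "tz": 0, "wx": 0, "wy": 0, "wz": 0, "grip": 1},
    {"tx": 0, "ty": 0, "tz": 0, "wx": 0, "wy": 0, "wz": 0, "grip": 1},
  ],
)

```text
time: 32.45
tool_pos: [457.3, 387.4, 212.5]
tool_rot: [-2.144, -2.296, 0.001]
contact_force: [-0.2, -0.6, 0.7]
opening: 1.0
grasp_force: 0.0
```

Run:
```python
from m import *
p,_=env.camera("scene"); t,d=env.camera("top"); C=cloud("top",d)
for n,(x,y) in {"blue":(516.3,68.2),"orange":(521.5,-11.6)}.items():
    m=(C[...,2]>131)&(C[...,2]<140)&(abs(C[...,0]-x)<40)&(abs(C[...,1]-y)<39); k=np.argwhere(m)[:,::-1]
    q=np.array([onz("top",u,v,135)[:2] for u,v in k],np.float32); print(n,len(q),q.mean(0)-(x,y),np.array(cv2.minEnclosingCircle(q)[0])-(x,y))
f=lambda x,s:cv2.resize(x,None,fx=s,fy=s,interpolation=cv2.INTER_CUBIC)
cv2.imwrite("pics/g.png",np.vstack([f(p[145:210,235:320],5),f(t[190:240,220:305],5)]))
cv2.imwrite("pics/full.png",t)
```

```text
blue 296 [-3.06391602 -1.370578  ] [-3.13666992 -1.52871246]
orange 298 [-1.46502686  0.10445557] [-1.23583984  0.42575512]
```

View pics/g.png

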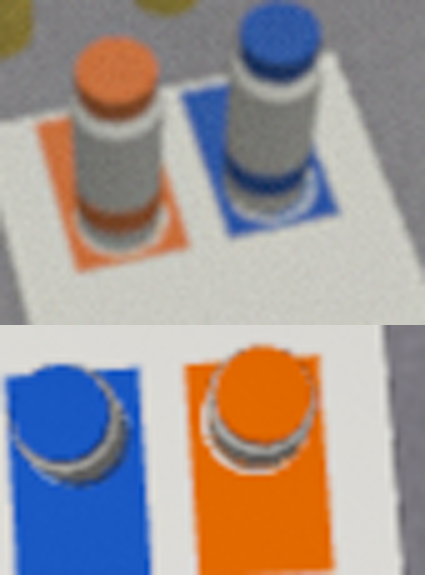

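View pics/full.png

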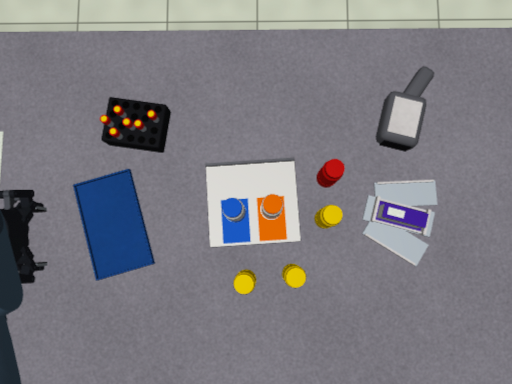

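The zooms show both bottles on the rings of their own colour, blue on blue and orange on orange. The full view shows the pack in the slot (401,213), the tray empty, and the bystanders unmoved. The blue bottle looks a little towards -x, so I quantify the offset using two independent cues.

Run:
```python
from m import *
from scipy.optimize import least_squares
def cap(d,x,y):
    C=cloud("top",d); m=(C[...,2]>131)&(C[...,2]<140)&(abs(C[...,0]-x)<40)&(abs(C[...,1]-y)<39)
    return C[m][:,:2].mean(0)-(x,y),len(C[m]),C[m][:,2].mean()
d0=np.load("top0.npz")["d"]; t,d1=env.camera("top"); p,ds=env.camera("scene"); s0=np.load("scene0.npz")
for n,(x,y) in {"blue ring":(516.3,68.2),"orange ring":(521.5,-11.6)}.items(): print(n,"init",cap(d0,x,y),"now",cap(d1,x,y))
# body: cylinder axis fit from scene depth (bias cancels vs blue/orange pad seen by the same camera)
for nm,dd,pic in(("init",s0["d"],s0["p"]),("now",ds,p)):
  C=cloud("scene",dd)
  for n,(x,y) in {"blue ring":(516.3,68.2),"orange ring":(521.5,-11.6)}.items():
    m=(C[...,2]>45)&(C[...,2]<105)&(np.hypot(C[...,0]-x,C[...,1]-y)<32); P=C[m]
    m2=(C[...,2]>130)&(C[...,2]<140)&(np.hypot(C[...,0]-x,C[...,1]-y)<32)
    r=least_squares(lambda c:np.hypot(P[:,0]-c[0],P[:,1]-c[1])-22,(x,y),loss="soft_l1")
    print(nm,n,len(P),(r.x-(x,y)).round(2),"cap top",(C[m2][:,:2].mean(0)-(x,y)).round(2))
# rings in scene camera on z=10, from frame after bottles were away: bare pads' outline now
for c in("blue","orange"):
    for k in comps(mask(p,c),150):
        q=np.array([onz("scene",u,v,10)[:2] for u,v in k[:,0]],np.float32); r=cv2.minAreaRect(q)
        print("scene",c,np.round(r[0],1),np.round(r[1],1),round(r[2],1))
```

```text
blue ring init (array([-0.69557091, -0.73683626]), 295, np.float64(135.79690163081523)) now (array([-3.11558859, -1.41525205]), 297, np.float64(135.52107043995102))
orange ring init (array([-0.87932413,  1.3533169 ]), 296, np.float64(135.4468378704386)) now (array([-1.53658336,  0.04485536]), 299, np.float64(135.5812340450882))
init blue ring 247 [ 3.03 -1.04] cap top [ 5.09 -1.6 ]
init orange ring 249 [3.   0.89] cap top [4.66 0.41]
now blue ring 256 [ 0.65 -1.74] cap top [ 3.   -2.54]
now orange ring 248 [ 2.35 -0.39] cap top [ 4.65 -1.21]
scene blue [574.8 326.1] [66.4 62.7] 17.4
scene blue [492.9 336.7] [214.4 126.2] 16.6
scene blue [-270.7  225.4] [130.1  88. ] 78.8
```

Run:
```python
from m import *
f=cv2.imread("pics/f.png")[:375]; 
b=mask(f,"blue"); k=max(comps(b,500),key=cv2.contourArea); hull=np.zeros(b.shape,np.uint8); cv2.fillPoly(hull,[cv2.convexHull(k)],255); hull=cv2.erode(hull,np.ones((9,9)))
g=cv2.cvtColor(f,cv2.COLOR_BGR2HSV)[...,1]; w=np.argwhere((hull>0)&(g<130))[:,::-1]
e=cv2.fitEllipse(cv2.convexHull(w.astype(np.int32))); print(len(w),e)
u,v=(np.array(e[0])+.5)/5-.5+(235,145)
print("blue ring scene",onz("scene",u,v,10), "minus top",onz("scene",u,v,10)[:2]-(516.3,68.2))
q=np.array([onz("scene",*( (np.array(x)+.5)/5-.5+(235,145)),10)[:2] for x in w],np.float32); print(cv2.minEnclosingCircle(q))
```

```text
1078 ((258.38201904296875, 161.95835876464844), (40.126060485839844, 77.28990936279297), 75.08553314208984)
blue ring scene [504.16056306  65.35684679  10.        ] minus top [-12.13943694  -2.84315321]
((504.9034423828125, 65.87800598144531), 22.362268447875977)
```

Run:
```python
from m import *
f=cv2.imread("pics/f.png")[:375]; g=cv2.cvtColor(f,cv2.COLOR_BGR2HSV)[...,1].astype(float)
# radial search for the ring: lowest saturation along rays from (269,184)
pts=[]
for a in np.arange(0,2*np.pi,.1):
    r=np.linspace(.75,1.12,60); x=269+46*r*np.cos(a); y=184+40*r*np.sin(a)
    s=cv2.remap(cv2.GaussianBlur(g,(5,5),0).astype(np.float32),x.astype(np.float32)[None],y.astype(np.float32)[None],1)[0]; i=s.argmin()
    if 2<i<57: pts.append((x[i],y[i]))
e=cv2.fitEllipse(np.array(pts,np.float32)); print(len(pts),e)
q=np.array([onz("scene",*((np.array(x)+.5)/5-.5+(235,145)),10)[:2] for x in pts],np.float32)
(cx,cy),ax,_=cv2.fitEllipse(q); print("ring scene frame",cx,cy,ax,"minus top",cx-516.3,cy-68.2)
```

```text
59 ((269.0810241699219, 183.4345703125), (70.94580078125, 85.35448455810547), 96.57859802246094)
ring scene frame 518.1431274414062 67.80081939697266 (44.347999572753906, 44.540077209472656) minus top 1.8431274414062955 -0.3991806030273466
```

Both cameras agree: the orange bottle is within 1 mm, and the blue one is off by about (-2.3, -1.5) mm. I'll mend the blue one with a small relative shift.

Emit:
carry_out(
  series=[
    {"tx": -40.4, "ty": 4.8, "tz": 0, "wx": 0, "wy": 0, "wz": 0, "grip": 1},
    {"tx": -40.4, "ty": 4.8, "tz": 0, "wx": 0, "wy": 0, "wz": 0, "grip": 1},
    {"tx": -40.4, "ty": 4.8, "tz": 0, "wx": 0, "wy": 0, "wz": 0, "grip": 1},
    {"tx": -40.4, "ty": 4.8, "tz": 0, "wx": 0, "wy": 0, "wz": 0, "grip": 1},
    {"tx": -40.4, "ty": 4.8, "tz": 0, "wx": 0, "wy": 0, "wz": 0, "grip": 1},
    {"tx": -40.4, "ty": 4.8, "tz": 0, "wx": 0, "wy": 0, "wz": 0, "grip": 1},
    {"tx": -40.4, "ty": 4.8, "tz": 0, "wx": 0, "wy": 0, "wz": 0, "grip": 1},
    {"tx": -40.4, "ty": 4.8, "tz": 0, "wx": 0, "wy": 0, "wz": 0, "grip": 1},
    {"tx": 0, "ty": 0, "tz": 0, "wx": 0, "wy": 0, "wz": 0, "grip": 1},
    {"tx": 0, "ty": 0, "tz": 0, "wx": 0, "wy": 0, "wz": 0, "grip": 1},
    {"tx": 0, "ty": 0, "tz": 0, "wx": 0, "wy": 0, "wz": 0, "grip": 1},
  ],
)

```text
time: 33.57
tool_pos: [517.3, 65.0, 212.9]
tool_rot: [-2.15, -2.29, -0.0]
contact_force: [0.1, 1.4, -0.1]
opening: 1.001
grasp_force: 0.0
```

Run:
```python
from m import *
go(516.5,67,76,3.7)
```

```text
t 33.6 pos [517.3  65.  212.9] yaw 3.6 tilt [-0.  0. -1.] -> wz -0.002 t [  2.1  -0.6 136.9] open 1.0 F [ 0.1  1.4 -0.1]
```

Emit:
carry_out(
  series=[
    {"tx": 1.5, "ty": -0.6, "tz": 35, "wx": 0, "wy": 0, "wz": 0, "grip": 1},
    {"tx": 0, "ty": 0, "tz": 40, "wx": 0, "wy": 0, "wz": 0, "grip": 1},
    {"tx": 0, "ty": 0, "tz": 35, "wx": 0, "wy": 0, "wz": 0, "grip": 1},
    {"tx": 0, "ty": 0, "tz": 18, "wx": 0, "wy": 0, "wz": 0, "grip": 1},
    {"tx": 0, "ty": 0, "tz": 9, "wx": 0, "wy": 0, "wz": 0, "grip": 1},
    {"tx": 0, "ty": 0, "tz": 0, "wx": 0, "wy": 0, "wz": 0, "grip": 0.3},
    {"tx": 0, "ty": 0, "tz": 0, "wx": 0, "wy": 0, "wz": 0, "grip": -1},
    {"tx": 0, "ty": 0, "tz": 0, "wx": 0, "wy": 0, "wz": 0, "grip": -1},
    {"tx": 0, "ty": 0, "tz": 0, "wx": 0, "wy": 0, "wz": 0, "grip": -1},
    {"tx": 0, "ty": 0, "tz": 0, "wx": 0, "wy": 0, "wz": 0, "grip": -1},
    {"tx": 0, "ty": 0, "tz": 0, "wx": 0, "wy": 0, "wz": 0, "grip": -1},
    {"tx": 0, "ty": 0, "tz": 0, "wx": 0, "wy": 0, "wz": 0, "grip": -1},
  ],
)

```text
time: 34.57
tool_pos: [518.1, 67.2, 78.2]
tool_rot: [2.146, 2.291, 0.003]
contact_force: [-2.5, 0.8, 6.0]
opening: 0.505
grasp_force: 40.2
```

Emit:
carry_out(
  series=[
    {"tx": 0, "ty": 0, "tz": -8, "wx": 0, "wy": 0, "wz": 0, "grip": -1},
    {"tx": 0, "ty": 0, "tz": 0, "wx": 0, "wy": 0, "wz": 0, "grip": -1},
    {"tx": 0, "ty": 0, "tz": 0, "wx": 0, "wy": 0, "wz": 0, "grip": -1},
    {"tx": 0, "ty": 0, "tz": 0, "wx": 0, "wy": 0, "wz": 0, "grip": -1},
  ],
)

```text
time: 34.9
tool_pos: [516.8, 67.2, 84.1]
tool_rot: [2.148, 2.292, 0.001]
contact_force: [-0.5, 0.1, -1.5]
opening: 0.509
grasp_force: 40.9
```

Emit:
carry_out(
  series=[
    {"tx": 1.3, "ty": 3.7, "tz": 0, "wx": 0, "wy": 0, "wz": 0, "grip": -1},
    {"tx": 0, "ty": 0, "tz": 4, "wx": 0, "wy": 0, "wz": 0, "grip": -1},
    {"tx": 0, "ty": 0, "tz": 1.5, "wx": 0, "wy": 0, "wz": 0, "grip": -1},
    {"tx": 0, "ty": 0, "tz": 0.8, "wx": 0, "wy": 0, "wz": 0, "grip": -1},
    {"tx": 0, "ty": 0, "tz": 0, "wx": 0, "wy": 0, "wz": 0, "grip": -1},
    {"tx": 0, "ty": 0, "tz": 0, "wx": 0, "wy": 0, "wz": 0, "grip": -1},
  ],
)

```text
time: 35.4
tool_pos: [520.7, 68.7, 78.3]
tool_rot: [-2.148, -2.293, 0.0]
contact_force: [-2.4, -0.6, 6.5]
opening: 0.503
grasp_force: 41.8
```

Emit:
carry_out(
  series=[
    {"tx": 0, "ty": 0, "tz": 0, "wx": 0, "wy": 0, "wz": 0, "grip": 0.3},
    {"tx": 0, "ty": 0, "tz": 0, "wx": 0, "wy": 0, "wz": 0, "grip": 0.6},
    {"tx": 0, "ty": 0, "tz": 0, "wx": 0, "wy": 0, "wz": 0, "grip": 1},
    {"tx": 0, "ty": 0, "tz": 0, "wx": 0, "wy": 0, "wz": 0, "grip": 1},
    {"tx": 0, "ty": 0, "tz": -20, "wx": 0, "wy": 0, "wz": 0, "grip": 1},
    {"tx": 0, "ty": 0, "tz": -40, "wx": 0, "wy": 0, "wz": 0, "grip": 1},
    {"tx": 0, "ty": 0, "tz": -40, "wx": 0, "wy": 0, "wz": 0, "grip": 1},
    {"tx": 0, "ty": 0, "tz": -35, "wx": 0, "wy": 0, "wz": 0, "grip": 1},
    {"tx": 40, "ty": -4, "tz": 0, "wx": 0, "wy": 0, "wz": 0, "grip": 1},
    {"tx": 40, "ty": -4, "tz": 0, "wx": 0, "wy": 0, "wz": 0, "grip": 1},
    {"tx": 40, "ty": -4, "tz": 0, "wx": 0, "wy": 0, "wz": 0, "grip": 1},
    {"tx": 40, "ty": -4, "tz": 0, "wx": 0, "wy": 0, "wz": 0, "grip": 1},
  ],
)

```text
time: 36.4
tool_pos: [493.6, 228.8, 212.9]
tool_rot: [2.149, 2.291, 0.001]
contact_force: [1.7, 0.1, -0.4]
opening: 0.999
grasp_force: 0.0
```

Emit:
carry_out(
  series=[
    {"tx": 40, "ty": -4, "tz": 0, "wx": 0, "wy": 0, "wz": 0, "grip": 1},
    {"tx": 40, "ty": -4, "tz": 0, "wx": 0, "wy": 0, "wz": 0, "grip": 1},
    {"tx": 40, "ty": -4, "tz": 0, "wx": 0, "wy": 0, "wz": 0, "grip": 1},
    {"tx": 40, "ty": -4, "tz": 0, "wx": 0, "wy": 0, "wz": 0, "grip": 1},
    {"tx": 0, "ty": 0, "tz": 0, "wx": 0, "wy": 0, "wz": 0, "grip": 1},
    {"tx": 0, "ty": 0, "tz": 0, "wx": 0, "wy": 0, "wz": 0, "grip": 1},
  ],
)

```text
time: 36.9
tool_pos: [466.7, 387.6, 212.1]
tool_rot: [-2.144, -2.296, 0.001]
contact_force: [-0.3, 0.4, 0.8]
opening: 0.998
grasp_force: 0.0
```

Run:
```python
from m import *
t,d=env.camera("top"); p,ds=env.camera("scene"); C=cloud("top",d)
from scipy.optimize import least_squares
S=cloud("scene",ds)
for n,(x,y) in {"blue":(516.3,68.2),"orange":(521.5,-11.6)}.items():
    m=(C[...,2]>131)&(C[...,2]<140)&(abs(C[...,0]-x)<40)&(abs(C[...,1]-y)<39)
    P=S[(S[...,2]>45)&(S[...,2]<105)&(np.hypot(S[...,0]-x,S[...,1]-y)<32)]
    r=least_squares(lambda c:np.hypot(P[:,0]-c[0],P[:,1]-c[1])-22,(x,y),loss="soft_l1")
    print(n,"top",(C[m][:,:2].mean(0)-(x,y)-(-.79,.3)).round(1),"scene",(r.x-(x,y)-(3,-.1)).round(1))
f=lambda x,s:cv2.resize(x,None,fx=s,fy=s,interpolation=cv2.INTER_CUBIC)
cv2.imwrite("pics/i.png",np.vstack([f(p[145:210,235:320],5),f(t[190:240,220:305],5)]))
go(0,0,0)
```

```text
blue top [ 0.2 -0.2] scene [ 0.2 -0.2]
orange top [-0.8 -0.2] scene [-0.6 -0.3]
t 37.0 pos [467.6 385.5 212.2] yaw 3.7 tilt [-0.001 -0.001 -1.   ] -> wz 0 t [-354.2 -491.5  212.7] open 1.0 F [-0.4 -0.  -0.6]
```

View pics/i.png

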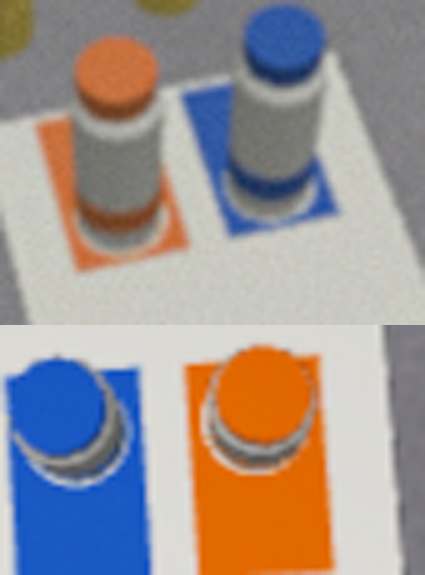

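The picture shows both bottles upright with thin, even ring arcs around their bases, blue at (75,430) and orange at (262,410). Both are within about 1 mm of centre, so I hand in.

```bash
python3 -c "
from plant import env
print(env.close_job())"
```

```text
the job is handed in; nothing more can be done
None
```

The job is done and handed in at about 37 s of the 125 s: the pack stands in the purple-floored slot and both bottles are back on the rings of their own colour, within about 1 mm by my camera estimate; I nudged each once to centre it. The tube rack and scanner looked unmoved in the last full view.

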